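# Restock the press set-up: clamp blocks, cup and jar rack

## Task

Restock the set-up station for the glass press: pour the black clamp blocks out of the steel cup into the grey steel bin, so that every one of them ends up in the bin, then stand the emptied cup upright in the middle of the top of the hardwood height block. Also stand a spare jar upright in each empty pocket of the plywood jar rack (before or after, as you like), leaving the jars that are already in it in their pockets; a spare that is not needed may stay on the bench.

Things in the scene. Friction and masses are not known exactly. Their poses are not given: they have to be found in the camera images.
- cup: open round steel parts cup, at the start upright on the bench with five clamp blocks in it, 105 mm tall, outer diameter 56 mm at the foot widening straight to 66 mm at the rim, wall 3 mm, floor 5 mm, about 160 g empty; origin at the centre of its underside, z towards the mouth. The blocks slide out only when it is tipped past level (about 110 degrees or more from upright)
- bin: fixed square grey steel open tray, 130 x 130 mm outside, 122 x 122 mm inside, 60 mm high; origin at the centre of its underside, x and y along its sides
- rack: fixed plywood jar rack, 64 mm (x) by 305 mm (y), 68 mm high, with five open pockets in a row along y, each 54 mm (x) by 55 mm (y) inside, pitch 60 mm, floor 8 mm above the bench, walls 5 mm; origin at the centre of its underside
- stand: fixed hardwood height block, 40 mm (x) by 50 mm (y), 85 mm high, with dark band marks on its side; origin at the centre of its underside
- stand_top (a point): centre of the top face of the hardwood height block, 85 mm above the bench
- pocket_0 (a point): centre of the floor of pocket 0 of the jar rack (0 at its -y end, 4 at its +y end); the pocket is 54 mm along the rack's x and 55 mm along its y, its walls rise 60 mm above this floor
- pocket_1 (a point): centre of the floor of pocket 1 of the jar rack (0 at its -y end, 4 at its +y end); the pocket is 54 mm along the rack's x and 55 mm along its y, its walls rise 60 mm above this floor
- pocket_2 (a point): centre of the floor of pocket 2 of the jar rack (0 at its -y end, 4 at its +y end); the pocket is 54 mm along the rack's x and 55 mm along its y, its walls rise 60 mm above this floor
- pocket_3 (a point): centre of the floor of pocket 3 of the jar rack (0 at its -y end, 4 at its +y end); the pocket is 54 mm along the rack's x and 55 mm along its y, its walls rise 60 mm above this floor
- pocket_4 (a point): centre of the floor of pocket 4 of the jar rack (0 at its -y end, 4 at its +y end); the pocket is 54 mm along the rack's x and 55 mm along its y, its walls rise 60 mm above this floor
- jar_0: spice-size glass jar of frit with a dark cap, 44 mm in diameter, 105 mm tall (cap: the top 20 mm, 44 mm wide), 270 g, heavy at the foot; origin at the centre of its underside, z up. If present it already stands in pocket 0 and stays there; absent (no pose) if that pocket is empty at the start
- jar_1: spice-size glass jar of frit with a dark cap, 44 mm in diameter, 105 mm tall (cap: the top 20 mm, 44 mm wide), 270 g, heavy at the foot; origin at the centre of its underside, z up. If present it already stands in pocket 1 and stays there; absent (no pose) if that pocket is empty at the start
- jar_2: spice-size glass jar of frit with a dark cap, 44 mm in diameter, 105 mm tall (cap: the top 20 mm, 44 mm wide), 270 g, heavy at the foot; origin at the centre of its underside, z up. If present it already stands in pocket 2 and stays there; absent (no pose) if that pocket is empty at the start
- jar_3: spice-size glass jar of frit with a dark cap, 44 mm in diameter, 105 mm tall (cap: the top 20 mm, 44 mm wide), 270 g, heavy at the foot; origin at the centre of its underside, z up. If present it already stands in pocket 3 and stays there; absent (no pose) if that pocket is empty at the start
- jar_4: spice-size glass jar of frit with a dark cap, 44 mm in diameter, 105 mm tall (cap: the top 20 mm, 44 mm wide), 270 g, heavy at the foot; origin at the centre of its underside, z up. If present it already stands in pocket 4 and stays there; absent (no pose) if that pocket is empty at the start
- spare_0: spice-size glass jar of frit with a dark cap, 44 mm in diameter, 105 mm tall (cap: the top 20 mm, 44 mm wide), 270 g, heavy at the foot; origin at the centre of its underside, z up. A spare, standing on the open bench to the left
- spare_1: spice-size glass jar of frit with a dark cap, 44 mm in diameter, 105 mm tall (cap: the top 20 mm, 44 mm wide), 270 g, heavy at the foot; origin at the centre of its underside, z up. A spare, standing on the open bench to the left
- spare_2: spice-size glass jar of frit with a dark cap, 44 mm in diameter, 105 mm tall (cap: the top 20 mm, 44 mm wide), 270 g, heavy at the foot; origin at the centre of its underside, z up. A spare, standing on the open bench to the left
- spare_3: spice-size glass jar of frit with a dark cap, 44 mm in diameter, 105 mm tall (cap: the top 20 mm, 44 mm wide), 270 g, heavy at the foot; origin at the centre of its underside, z up. A spare, standing on the open bench to the left
- block_0: smooth black clamp block, 36 x 22 x 19 mm (y, x, z), 45 g, at the start in the steel cup; origin at the centre of its underside. 
- block_1: smooth black clamp block, 36 x 22 x 19 mm (y, x, z), 45 g, at the start in the steel cup; origin at the centre of its underside. 
- block_2: smooth black clamp block, 36 x 22 x 19 mm (y, x, z), 45 g, at the start in the steel cup; origin at the centre of its underside. 
- block_3: smooth black clamp block, 36 x 22 x 19 mm (y, x, z), 45 g, at the start in the steel cup; origin at the centre of its underside. 
- block_4: smooth black clamp block, 36 x 22 x 19 mm (y, x, z), 45 g, at the start in the steel cup; origin at the centre of its underside. 
There are look-alikes about, which are no part of the job. What is shaped like the block_4 but green is not meant.

How it is judged:
On the way, in this order (a step that is already met when the one before it is completed fails the run):
1. the cup is tipped over the bin to pour (more than 70 degrees from upright, its foot within 150 mm of the bin's centre seen from above, off the bench) (angle between cup's own z axis and vertical above 1.22 rad and horizontal distance between cup and bin below 0.15 m and height (world z) of cup above 0.08 m), for 0.05 s.
2. all the clamp blocks lie in the bin (x of block_0 in the frame of bin between -0.065 and 0.065 m and y of block_0 in the frame of bin between -0.065 and 0.065 m and z of each of block_0, block_1, block_2, block_3, block_4 in the frame of bin below 0.06 m and x of block_1 in the frame of bin between -0.065 and 0.065 m and y of block_1 in the frame of bin between -0.065 and 0.065 m and x of block_2 in the frame of bin between -0.065 and 0.065 m and y of block_2 in the frame of bin between -0.065 and 0.065 m and x of block_3 in the frame of bin between -0.065 and 0.065 m and y of block_3 in the frame of bin between -0.065 and 0.065 m and x of block_4 in the frame of bin between -0.065 and 0.065 m and y of block_4 in the frame of bin between -0.065 and 0.065 m), for 0.2 s.
3. the empty cup stands upright on top of the height block (horizontal distance between cup and stand_top below 0.018 m and distance between cup and stand_top below 0.019 m and angle between cup's own z axis and vertical below 0.1 rad and linear speed of cup below 0.02 m/s and contact force between the fingers and cup below 0.1 N), for 0.3 s.
At the end, for the whole second after the job is handed in: All clamp blocks present lie at rest inside the bin; the cup stands upright (within 0.1 rad) on the height block, centred within 18 mm; each of the five pockets holds a jar upright on its floor (within 16 mm of the pocket's centre, tilt under 0.15 rad); everything released and still (all of step 2 and linear speed of each of block_0, block_1, block_2, block_3, block_4, cup below 0.02 m/s and horizontal distance between cup and stand_top below 0.018 m and distance between cup and stand_top below 0.019 m and angle between cup's own z axis and vertical below 0.1 rad and ((horizontal distance between jar_0 and pocket_0 below 0.016 m and distance between jar_0 and pocket_0 below 0.02 m and angle between jar_0's own z axis and vertical below 0.15 rad and linear speed of jar_0 below 0.02 m/s) or (horizontal distance between spare_0 and pocket_0 below 0.016 m and distance between spare_0 and pocket_0 below 0.02 m and angle between spare_0's own z axis and vertical below 0.15 rad and linear speed of spare_0 below 0.02 m/s) or (horizontal distance between spare_1 and pocket_0 below 0.016 m and distance between spare_1 and pocket_0 below 0.02 m and angle between spare_1's own z axis and vertical below 0.15 rad and linear speed of spare_1 below 0.02 m/s) or (horizontal distance between spare_2 and pocket_0 below 0.016 m and distance between spare_2 and pocket_0 below 0.02 m and angle between spare_2's own z axis and vertical below 0.15 rad and linear speed of spare_2 below 0.02 m/s) or (horizontal distance between spare_3 and pocket_0 below 0.016 m and distance between spare_3 and pocket_0 below 0.02 m and angle between spare_3's own z axis and vertical below 0.15 rad and linear speed of spare_3 below 0.02 m/s)) and ((horizontal distance between jar_1 and pocket_1 below 0.016 m and distance between jar_1 and pocket_1 below 0.02 m and angle between jar_1's own z axis and vertical below 0.15 rad and linear speed of jar_1 below 0.02 m/s) or (horizontal distance between spare_0 and pocket_1 below 0.016 m and distance between spare_0 and pocket_1 below 0.02 m and angle between spare_0's own z axis and vertical below 0.15 rad and linear speed of spare_0 below 0.02 m/s) or (horizontal distance between spare_1 and pocket_1 below 0.016 m and distance between spare_1 and pocket_1 below 0.02 m and angle between spare_1's own z axis and vertical below 0.15 rad and linear speed of spare_1 below 0.02 m/s) or (horizontal distance between spare_2 and pocket_1 below 0.016 m and distance between spare_2 and pocket_1 below 0.02 m and angle between spare_2's own z axis and vertical below 0.15 rad and linear speed of spare_2 below 0.02 m/s) or (horizontal distance between spare_3 and pocket_1 below 0.016 m and distance between spare_3 and pocket_1 below 0.02 m and angle between spare_3's own z axis and vertical below 0.15 rad and linear speed of spare_3 below 0.02 m/s)) and ((horizontal distance between jar_2 and pocket_2 below 0.016 m and distance between jar_2 and pocket_2 below 0.02 m and angle between jar_2's own z axis and vertical below 0.15 rad and linear speed of jar_2 below 0.02 m/s) or (horizontal distance between spare_0 and pocket_2 below 0.016 m and distance between spare_0 and pocket_2 below 0.02 m and angle between spare_0's own z axis and vertical below 0.15 rad and linear speed of spare_0 below 0.02 m/s) or (horizontal distance between spare_1 and pocket_2 below 0.016 m and distance between spare_1 and pocket_2 below 0.02 m and angle between spare_1's own z axis and vertical below 0.15 rad and linear speed of spare_1 below 0.02 m/s) or (horizontal distance between spare_2 and pocket_2 below 0.016 m and distance between spare_2 and pocket_2 below 0.02 m and angle between spare_2's own z axis and vertical below 0.15 rad and linear speed of spare_2 below 0.02 m/s) or (horizontal distance between spare_3 and pocket_2 below 0.016 m and distance between spare_3 and pocket_2 below 0.02 m and angle between spare_3's own z axis and vertical below 0.15 rad and linear speed of spare_3 below 0.02 m/s)) and ((horizontal distance between jar_3 and pocket_3 below 0.016 m and distance between jar_3 and pocket_3 below 0.02 m and angle between jar_3's own z axis and vertical below 0.15 rad and linear speed of jar_3 below 0.02 m/s) or (horizontal distance between spare_0 and pocket_3 below 0.016 m and distance between spare_0 and pocket_3 below 0.02 m and angle between spare_0's own z axis and vertical below 0.15 rad and linear speed of spare_0 below 0.02 m/s) or (horizontal distance between spare_1 and pocket_3 below 0.016 m and distance between spare_1 and pocket_3 below 0.02 m and angle between spare_1's own z axis and vertical below 0.15 rad and linear speed of spare_1 below 0.02 m/s) or (horizontal distance between spare_2 and pocket_3 below 0.016 m and distance between spare_2 and pocket_3 below 0.02 m and angle between spare_2's own z axis and vertical below 0.15 rad and linear speed of spare_2 below 0.02 m/s) or (horizontal distance between spare_3 and pocket_3 below 0.016 m and distance between spare_3 and pocket_3 below 0.02 m and angle between spare_3's own z axis and vertical below 0.15 rad and linear speed of spare_3 below 0.02 m/s)) and ((horizontal distance between jar_4 and pocket_4 below 0.016 m and distance between jar_4 and pocket_4 below 0.02 m and angle between jar_4's own z axis and vertical below 0.15 rad and linear speed of jar_4 below 0.02 m/s) or (horizontal distance between spare_0 and pocket_4 below 0.016 m and distance between spare_0 and pocket_4 below 0.02 m and angle between spare_0's own z axis and vertical below 0.15 rad and linear speed of spare_0 below 0.02 m/s) or (horizontal distance between spare_1 and pocket_4 below 0.016 m and distance between spare_1 and pocket_4 below 0.02 m and angle between spare_1's own z axis and vertical below 0.15 rad and linear speed of spare_1 below 0.02 m/s) or (horizontal distance between spare_2 and pocket_4 below 0.016 m and distance between spare_2 and pocket_4 below 0.02 m and angle between spare_2's own z axis and vertical below 0.15 rad and linear speed of spare_2 below 0.02 m/s) or (horizontal distance between spare_3 and pocket_4 below 0.016 m and distance between spare_3 and pocket_4 below 0.02 m and angle between spare_3's own z axis and vertical below 0.15 rad and linear speed of spare_3 below 0.02 m/s))); the robot touches nothing.
It fails at once if a jar that stood in the rack from the start is taken out or pushed about (moved more than 30 mm) (distance of any of jar_0, jar_1, jar_2, jar_3, jar_4 from where it was at the start of the episode above 0.03 m).
Of jar_0, jar_1, jar_2, jar_3, jar_4 only 1 to 2 are there at a start; the rules pass over those that are not, and their reading is None.
At some moment in a run one of spare_0, spare_1, spare_2, spare_3 may be knocked a few centimetres aside while the robot is not near it.
It also fails if it takes over 200 s, if anything falls off the work surface, if the arm or the gripper's body presses on something with over 40 N, if the wrist force passes 120 N, or if a joint passes its speed limit or range.

## Robot

A 6-joint arm with a two-finger parallel gripper is mounted at the origin on a cart in front of the work surface, level with it; the furniture and walls round the work are solid. World frame = base frame: x ahead of the robot, y to its left, z up, the work surface at z = 0. Lengths are in m, angles in rad, forces in N, time in s.
With the tool pointing down it reaches from about 0.35 to 0.85 m from the base axis. Payload 8.1 kg.
Tool frame: the origin (TCP) lies between the finger pads; the fingertips stand 14 mm ahead of it and the grasp point (between the pads) lies 5 mm behind it; z points along the fingers, y is the direction in which the jaws open and shut (so a half turn about z gives the same grasp; the last joint's range is limited). The gripper opens to 93 mm and grips with 3 to 60 N. Pads are 15 mm wide; open, the fingers measure 128 mm over their backs; the gripper's body (75 mm by 188 mm) begins 65 mm behind the grasp point.
Start: joints at [1.169, 0.13, 1.488, -0, 1.523, -0.085], TCP at [0.187, 0.57, 0.233] pointing down, gripper open.
Joint ranges: [-2.96, 2.96], [-0.89, 2.26], [0.02, 2.5], [-1.34, 4.48], [0, 2.73], [-2.66, 2.66]. Speed limits (rad/s): [2.39, 2.39, 2.79, 3.14, 3.14, 3.14].

## Interface

Orientations are given as a rotation vector (axis times angle).
In Python, from plant import robot gives the robot as it stands.
- The arm moves only by the tool step_arm, never from a script. Its argument "targets" is a list of rows, each an object of numbers: "tx", "ty", "tz": the shift along the tool's x, y, z in mm; "ax", "ay", "az": the turn, a rotation vector about the tool's x, y, z in rad; "grip": the closure in counts, from 0 (fully open) to 255 (shut). In form: [{"tx": .., "ty": .., "tz": .., "ax": .., "ay": .., "az": .., "grip": ..}, ...]. A call has 1 to 20 rows; each row shifts and turns the commanded pose from where the row before left it, along the tool's axes as they then stand; what a row does not reach is not made up. A row lasts 1/10 s, in which the tool goes at most 50 mm and 8.59 degrees, less where a joint would pass 70% of its speed; a pose out of reach is approached as far as the arm can. A call with a gripper value outside its range is refused whole. The fingers move at their own pace and stop on an object; "squeeze" is the grip in N (left out, the last holds). Time passes only in rows, so rows that do not move let the fingers close. It gives the time, the measured TCP pose, the force and the opening at its end, in the units of the state.
- robot.read_state(): the state, without advancing time (a new reading comes with each control period).
- robot.read_camera(name): name is "scene" or "top" or "wrist"; returns a dict with "frame" (480x640x3 uint8, blue, green, red), "fx", "fy", "cx", "cy" (pixels), "R" (3x3) and "t" (3): a world point X has camera coordinates R X + t. Camera axes: x right, y down, z forward; pixel columns grow to the right and rows downward; lengths in m; the calibration is good to about 2 mm. A picture is of the moment at which its call begins. There is no depth.
- robot.close_job(): hands the job in, once; it reports no verdict.
The state is a dict: "t": time; "q": joint angles; "dq": joint speeds; "joint_torque": joint torques, N m; "tool_pos": TCP position; "orientation": TCP orientation; "force": force on the tool from outside, world axes, zero at the start; "wrist_torque": the same for the moment, N m; "opening": finger opening in m.
Only numpy, scipy, OpenCV 4.12 (cv2) and the standard library are available. Lean on these libraries where they do the work, as an engineer would, in place of code of your own. Each camera call takes 0.05 s, during which the arm holds its last target.

## Working session

There is one attempt and no reset: what is moved stays moved. The work goes in short steps, Python scripts to look and compute and a tool call to move; the robot and the scene stay as the last step left them, time stands still between calls to the robot, and variables do not carry over. Pictures are saved under pics/ and viewed, and the job is handed in when it is done.

Besides the shell and the picture viewer there is one more tool, called after "Emit:" by a JSON object that holds its "name" and its "arguments". step_arm: Moves the arm, as the interface text tells. Its arguments: {"type":"object","properties":{"targets":{"type":"array"},"squeeze":{"type":"number"}},"required":["targets"]}

```bash
ls; mkdir -p pics; cat > h.py <<'E'
import numpy as np, cv2
from plant import robot
def snap(name,fn):
    c=robot.read_camera(name); cv2.imwrite('pics/'+fn,c['frame']); return c
def ray(c,u,v):
    R=np.array(c['R']);t=np.array(c['t'])
    d=R.T@np.array([(u-c['cx'])/c['fx'],(v-c['cy'])/c['fy'],1.]); return -R.T@t,d
def at_z(c,u,v,z):
    o,d=ray(c,u,v); return o+d*(z-o[2])/d[2]
def proj(c,X):
    p=np.array(c['R'])@np.array(X,float)+np.array(c['t']); return np.array([c['fx']*p[0]/p[2]+c['cx'],c['fy']*p[1]/p[2]+c['cy']])
def tri(obs):
    A=np.zeros((3,3));b=np.zeros(3)
    for c,u,v in obs:
        o,d=ray(c,u,v);d=d/np.linalg.norm(d);P=np.eye(3)-np.outer(d,d);A+=P;b+=P@o
    X=np.linalg.solve(A,b);return X,[np.round(proj(c,X)-[u,v],1) for c,u,v in obs]
E
python3 - <<'E'
from h import *
np.set_printoptions(precision=3,suppress=True)
s=robot.read_state();print(s)
for n in ['scene','top','wrist']:
    c=snap(n,n+'0.png');print(n,c['fx'],c['cx'],c['cy'],np.array(c['R']),-np.array(c['R']).T@np.array(c['t']))
E
```

```text
pics
{'t': 0.0, 'q': array([ 1.169,  0.131,  1.489,  0.   ,  1.523, -0.085]), 'dq': array([ 0.   , -0.001,  0.001, -0.001,  0.001,  0.001]), 'joint_torque': array([  0.002, -55.985, -49.176,   0.077,   0.035,  -0.   ]), 'tool_pos': array([0.187, 0.57 , 0.232]), 'orientation': array([-0.495, -3.102,  0.003]), 'force': array([-0.672,  0.458, -0.086]), 'wrist_torque': array([ 0.001, -0.014, -0.005]), 'opening': 0.09299351030632379}
scene 524.2825091865008 316.8966634719742 236.9174543098384 [[ 0.483 -0.876  0.025]
 [-0.416 -0.254 -0.873]
 [ 0.771  0.411 -0.487]] [-0.352 -0.342  0.638]
top 454.1435224144794 320.5997401975397 242.85056800025228 [[ 0.023 -1.     0.002]
 [-0.994 -0.023 -0.107]
 [ 0.107  0.001 -0.994]] [0.448 0.133 0.968]
wrist 387.5970424287431 322.40619150017426 239.9783390156601 [[ 0.312  0.95  -0.002]
 [ 0.912 -0.299  0.282]
 [ 0.268 -0.09  -0.959]] [0.111 0.595 0.384]
```

View pics/scene0.png

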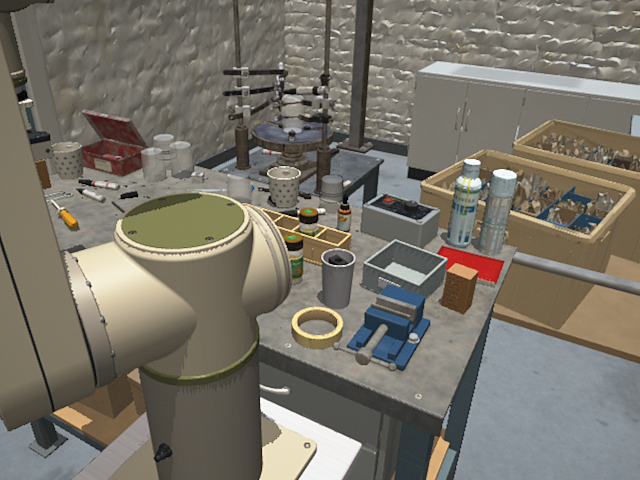

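View pics/top0.png

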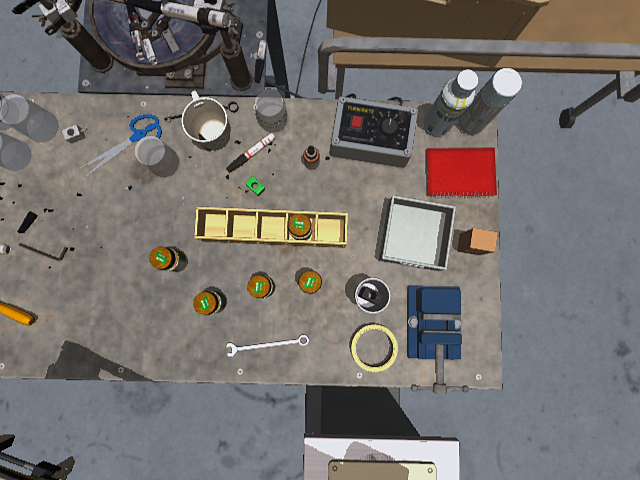

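View pics/wrist0.png

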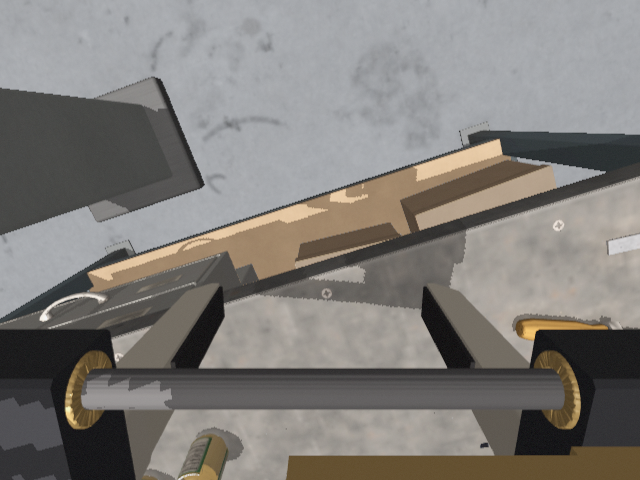

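The top view shows the rack at px (271,226), with a jar only in the second pocket from the right, at (301,226). Since +y is to the left, that is pocket 1, and pockets 0, 2, 3 and 4 are empty.

Other things in the top view:
- **Spares:** (162,258), (207,302), (260,286) and (311,282).
- **Cup:** (372,294).
- **Bin:** (417,232).
- **Stand:** (480,241).

Possible look-alikes:
- **Cup:** the white mug (205,120), the dotted cup (scene 283,187) and the glass beakers (270,108) and (150,150).
- **Stand:** the red pad (460,172) and the control box (373,128).
- **Block:** the green block (255,186).
- **Jars:** the brown dropper bottle (311,155).

I'll choose the grey steel cup with the black blocks in it and check it in a close crop.

```bash
python3 - <<'E'
import cv2
im=cv2.imread('pics/top0.png')
cv2.imwrite('pics/c1.png',cv2.resize(im[190:320,340:505],None,fx=4.6,fy=4.6,interpolation=cv2.INTER_CUBIC))
cv2.imwrite('pics/c2.png',cv2.resize(im[195:325,140:355],None,fx=3.7,fy=3.7,interpolation=cv2.INTER_CUBIC))
im=cv2.imread('pics/scene0.png')
cv2.imwrite('pics/c3.png',cv2.resize(im[195:375,260:480],None,fx=3.3,fy=3.3,interpolation=cv2.INTER_CUBIC))
E
```

```text
(no output)
```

View pics/c1.png

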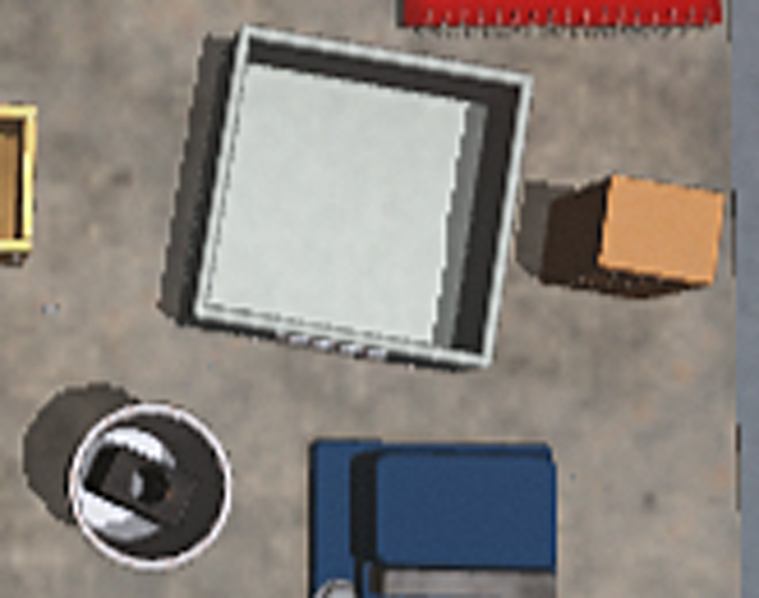

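View pics/c2.png

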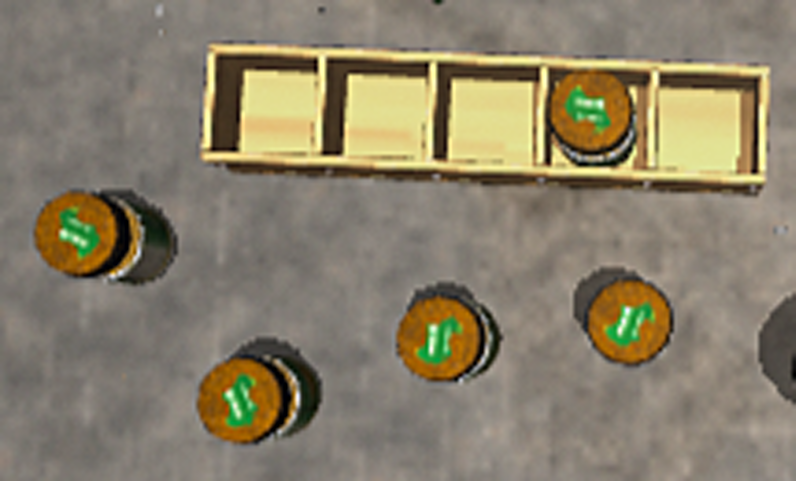

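View pics/c3.png

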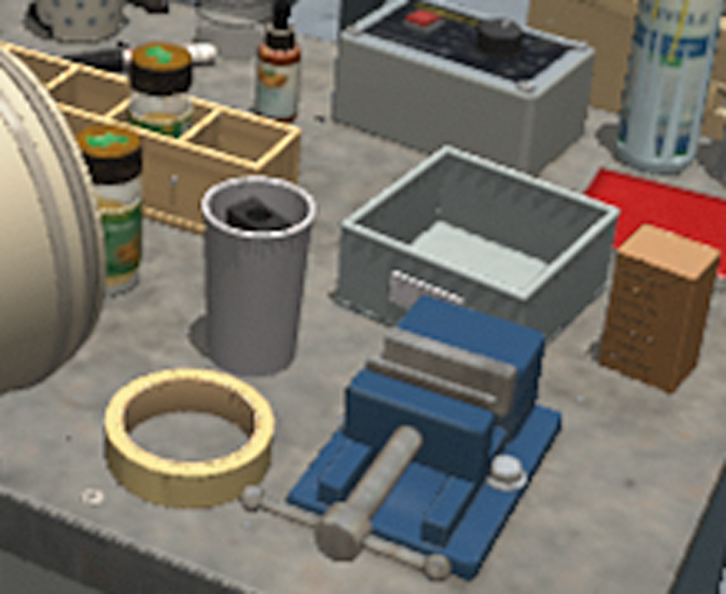

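```bash
cat > m1.py <<'E'
from h import *
np.set_printoptions(precision=4,suppress=True)
T=robot.read_camera('top');S=robot.read_camera('scene')
def c1(U,V):return ((U+.5)/4.6-.5+340,(V+.5)/4.6-.5+190)
def c2(U,V):return ((U+.5)/3.7-.5+140,(V+.5)/3.7-.5+195)
def c3(U,V):return ((U+.5)/3.3-.5+260,(V+.5)/3.3-.5+195)
def t(n,a,b): X,e=tri([(T,*a),(S,*b)]);print(n,X,e)
t('cup',c1(151,487),c3(259,208))
t('jar1',c2(592,111),c3(161,56))
t('sp3',c2(629,321),c3(112,142))
for a,b in [((240,25),(447,147)),((533,76),(617,212)),((196,316),(343,222))]: t('bin',c1(*a),c3(*b))
for a,b in [((612,175),(645,226)),((724,192),(718,250)),((714,287),(684,279)),((599,265),(617,252))]: t('stand',c1(*a),c3(*b))
t('rackend',c2(769,66),c3(300,128)); t('rackend2',c2(763,184),c3(258,168))
z=lambda p,h:at_z(T,*p,h)
print('cup',z(c1(151,487),.105))
for p in [(75,234),(241,400),(439,338),(629,321)]: print('sp',z(c2(*p),.105))
print('jar1',z(c2(592,111),.113))
B=np.array([z(c1(*p),.06) for p in [(240,25),(533,76),(490,366),(196,316)]]);print('bin',B,B.mean(0),np.linalg.norm(np.diff(B[[0,1,2,3,0]],axis=0),axis=1))
B=np.array([z(c1(*p),.085) for p in [(612,175),(724,192),(714,287),(599,265)]]);print('stand',B,B.mean(0),np.linalg.norm(np.diff(B[[0,1,2,3,0]],axis=0),axis=1))
B=np.array([z(c2(*p),.068) for p in [(210,43),(769,66),(763,185),(203,160)]]);print('rack',B,B.mean(0),np.linalg.norm(np.diff(B[[0,1,2,3,0]],axis=0),axis=1))
E
python3 m1.py
```

```text
cup [0.443  0.0337 0.1039] [array([-0.,  0.]), array([ 0.1, -0. ])]
jar1 [0.5736 0.1749 0.1125] [array([-0.2,  0.1]), array([ 0.2, -0. ])]
sp3 [0.4675 0.1519 0.1026] [array([ 0.6, -0.3]), array([-0.6, -0. ])]
bin [ 0.6471 -0.0093  0.0598] [array([ 0.3, -0.1]), array([-0.3,  0. ])]
bin [ 0.6264 -0.137   0.0594] [array([-0.6,  0.3]), array([ 0.6, -0.1])]
bin [0.5172 0.0098 0.0622] [array([ 0.1, -0. ]), array([-0.1,  0. ])]
stand [ 0.58   -0.1643  0.0822] [array([-0.3,  0.1]), array([ 0.3, -0.1])]
stand [ 0.5733 -0.2109  0.0841] [array([-0.6,  0.2]), array([ 0.6, -0.1])]
stand [ 0.5315 -0.2034  0.0851] [array([-1.6,  0.6]), array([ 1.7, -0.4])]
stand [ 0.5411 -0.1582  0.0827] [array([-0.3,  0.1]), array([ 0.3, -0.1])]
rackend [0.6069 0.0822 0.0675] [array([-0.4,  0.2]), array([ 0.4, -0. ])]
rackend2 [0.543  0.0834 0.0668] [array([ 0., -0.]), array([-0.,  0.])]
cup [0.443  0.0337 0.105 ]
sp [0.5048 0.439  0.105 ]
sp [0.4221 0.3494 0.105 ]
sp [0.4559 0.2498 0.105 ]
sp [0.4668 0.1529 0.105 ]
jar1 [0.5737 0.1745 0.113 ]
bin [[ 0.6467 -0.0086  0.06  ]
 [ 0.6269 -0.1381  0.06  ]
 [ 0.4985 -0.1183  0.06  ]
 [ 0.5173  0.0097  0.06  ]] [ 0.5723 -0.0638  0.06  ] [0.131  0.1299 0.1294 0.1307]
stand [[ 0.5798 -0.164   0.085 ]
 [ 0.5736 -0.2117  0.085 ]
 [ 0.5328 -0.2067  0.085 ]
 [ 0.5411 -0.158   0.085 ]] [ 0.5568 -0.1851  0.085 ] [0.0481 0.0411 0.0494 0.0392]
rack [[0.6128 0.3852 0.068 ]
 [0.6073 0.0814 0.068 ]
 [0.5423 0.0835 0.068 ]
 [0.5488 0.3856 0.068 ]] [0.5778 0.2339 0.068 ] [0.3039 0.065  0.3022 0.064 ]
```

Top and scene agree to within 1 to 3 mm, and the heights match the text:

| Thing | Measured height (mm) |
|---|---|
| Cup | 104 |
| Bin | 60 |
| Stand | 82–85 |
| Rack | 67 |
| Jar cap | 103 on bench, 112.5 in rack |

I'll do the jars first, starting by turning the jaws along world x.

Emit:
{"name": "step_arm", "arguments": {"targets": [{"az": 0.1393, "grip": 0}, {"az": 0.1393, "grip": 0}, {"az": 0.1393, "grip": 0}, {"az": 0.1393, "grip": 0}, {"az": 0.1393, "grip": 0}, {"az": 0.1393, "grip": 0}, {"az": 0.1393, "grip": 0}, {"az": 0.1393, "grip": 0}, {"az": 0.1393, "grip": 0}, {"az": 0, "grip": 0}], "squeeze": 25}}

```text
schema error: expected keys tx, ty, tz, ax, ay, az, grip
```

```bash
cat >> h.py <<'E'
from scipy.spatial.transform import Rotation as Ro
import json
def st(pr=True):
    s=robot.read_state(); Rm=Ro.from_rotvec(s['orientation']).as_matrix()
    json.dump([list(map(float,s['q'])),list(map(float,s['tool_pos'])),list(map(float,s['orientation']))],open('log.txt','a'));open('log.txt','a').write('\n')
    if pr: print('t',round(s['t'],2),'q',np.round(s['q'],3),'p',np.round(s['tool_pos'],4),'F',np.round(s['force'],1),'op',round(s['opening'],4));print('toolaxes x',np.round(Rm[:,0],3),'y',np.round(Rm[:,1],3),'z',np.round(Rm[:,2],3))
    return s,Rm
def to(X):
    s,Rm=st(); print('tool shift mm',np.round(1000*Rm.T@(np.array(X)-s['tool_pos']),1))
E
python3 -c "
from h import *
to([.5048,.439,.22])"
```

```text
t 0.25 q [ 1.169  0.131  1.489  0.     1.523 -0.085] p [0.1868 0.5699 0.2321] F [-0.7 -0.2 -0.3] op 0.0928
toolaxes x [-0.95   0.311  0.   ] y [ 0.311  0.95  -0.001] z [-0.    -0.001 -1.   ]
tool shift mm [-343.   -25.3   12.1]
```

Emit:
{"name": "step_arm", "arguments": {"targets": [{"tx": 0, "ty": 0, "tz": 0, "ax": 0, "ay": 0, "az": 0.1393, "grip": 0}, {"tx": 0, "ty": 0, "tz": 0, "ax": 0, "ay": 0, "az": 0.1393, "grip": 0}, {"tx": 0, "ty": 0, "tz": 0, "ax": 0, "ay": 0, "az": 0.1393, "grip": 0}, {"tx": 0, "ty": 0, "tz": 0, "ax": 0, "ay": 0, "az": 0.1393, "grip": 0}, {"tx": 0, "ty": 0, "tz": 0, "ax": 0, "ay": 0, "az": 0.1393, "grip": 0}, {"tx": 0, "ty": 0, "tz": 0, "ax": 0, "ay": 0, "az": 0.1393, "grip": 0}, {"tx": 0, "ty": 0, "tz": 0, "ax": 0, "ay": 0, "az": 0.1393, "grip": 0}, {"tx": 0, "ty": 0, "tz": 0, "ax": 0, "ay": 0, "az": 0.1393, "grip": 0}, {"tx": 0, "ty": 0, "tz": 0, "ax": 0, "ay": 0, "az": 0.1393, "grip": 0}, {"tx": 0, "ty": 0, "tz": 0, "ax": 0, "ay": 0, "az": 0, "grip": 0}], "squeeze": 25}}

```text
t: 1.25
tool_pos: [0.1868, 0.5701, 0.2325]
orientation: [2.224, 2.219, -0.0]
force: [0.7, -0.2, 0.0]
opening: 0.0928
```

```bash
python3 -c "
from h import *
to([.5048,.439,.22])"
```

```text
t 1.25 q [ 1.169  0.131  1.488 -0.     1.523  1.171] p [0.1868 0.5701 0.2325] F [ 0.7 -0.2  0. ] op 0.0928
toolaxes x [ 0.002  1.    -0.   ] y [ 1.    -0.002 -0.   ] z [-0. -0. -1.]
tool shift mm [-130.5  318.2   12.5]
```

Emit:
{"name": "step_arm", "arguments": {"targets": [{"tx": -16.3, "ty": 39.8, "tz": 1.5, "ax": 0, "ay": 0, "az": 0, "grip": 0}, {"tx": -16.3, "ty": 39.8, "tz": 1.5, "ax": 0, "ay": 0, "az": 0, "grip": 0}, {"tx": -16.3, "ty": 39.8, "tz": 1.5, "ax": 0, "ay": 0, "az": 0, "grip": 0}, {"tx": -16.3, "ty": 39.8, "tz": 1.5, "ax": 0, "ay": 0, "az": 0, "grip": 0}, {"tx": -16.3, "ty": 39.8, "tz": 1.5, "ax": 0, "ay": 0, "az": 0, "grip": 0}, {"tx": -16.3, "ty": 39.8, "tz": 1.5, "ax": 0, "ay": 0, "az": 0, "grip": 0}, {"tx": -16.3, "ty": 39.8, "tz": 1.5, "ax": 0, "ay": 0, "az": 0, "grip": 0}, {"tx": -16.3, "ty": 39.8, "tz": 1.5, "ax": 0, "ay": 0, "az": 0, "grip": 0}, {"tx": 0, "ty": 0, "tz": 0, "ax": 0, "ay": 0, "az": 0, "grip": 0}]}}

```text
t: 2.15
tool_pos: [0.5098, 0.4364, 0.2196]
orientation: [2.22, 2.22, -0.001]
force: [-0.2, 1.0, 0.6]
opening: 0.093
```

```bash
python3 -c "
from h import *
to([.5048,.439,.095])
snap('top','top1.png');snap('wrist','wrist1.png')"
```

```text
t 2.15 q [ 0.633  0.328  1.284 -0.002  1.53   0.633] p [0.5098 0.4364 0.2196] F [-0.2  1.   0.6] op 0.093
toolaxes x [ 0.     1.    -0.002] y [ 1.    -0.     0.001] z [ 0.001 -0.002 -1.   ]
tool shift mm [  2.8  -5.1 124.6]
```

View pics/top1.png

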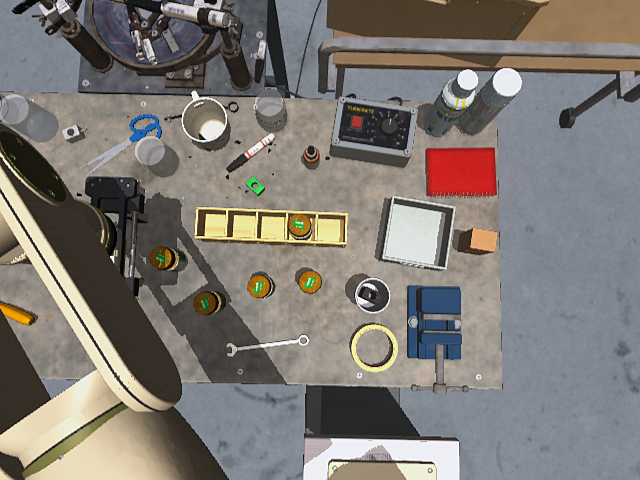

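View pics/wrist1.png

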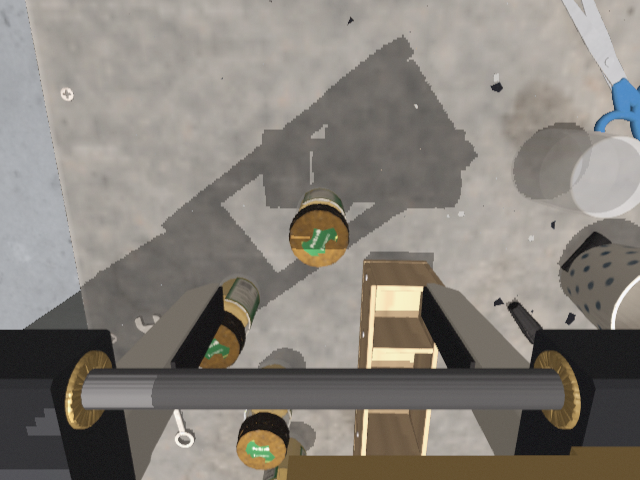

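The top view still has all four spares where they were: (162,258), (207,302), (260,286) and (311,282). The gripper is over the left one, and the wrist view has its cap at (320,237). I'll cross-check that with the wrist camera.

```bash
python3 -c "
from h import *
W=robot.read_camera('wrist');T=robot.read_camera('top')
print(tri([(W,319.5,237),(T,160.,258.1)]), at_z(W,319.5,237,.105))
to([.5048,.439,.093])"
```

```text
(array([0.50369113, 0.44012387, 0.10147481]), [array([1.2, 0.1]), array([-0.1,  0.5])]) [0.50282015 0.44124874 0.105     ]
t 2.35 q [0.641 0.324 1.288 0.    1.531 0.638] p [0.5045 0.4404 0.2205] F [ 0.1 -0.   0.4] op 0.0927
toolaxes x [-0.003  1.     0.   ] y [ 1.     0.003 -0.001] z [-0.001  0.    -1.   ]
tool shift mm [ -1.4   0.4 127.5]
```

Emit:
{"name": "step_arm", "arguments": {"targets": [{"tx": 0, "ty": 0, "tz": 32, "ax": 0, "ay": 0, "az": 0, "grip": 0}, {"tx": 0, "ty": 0, "tz": 32, "ax": 0, "ay": 0, "az": 0, "grip": 0}, {"tx": 0, "ty": 0, "tz": 32, "ax": 0, "ay": 0, "az": 0, "grip": 0}, {"tx": 0, "ty": 0, "tz": 31, "ax": 0, "ay": 0, "az": 0, "grip": 0}, {"tx": 0, "ty": 0, "tz": 0, "ax": 0, "ay": 0, "az": 0, "grip": 0}, {"tx": 0, "ty": 0, "tz": 0, "ax": 0, "ay": 0, "az": 0, "grip": 0}, {"tx": 0, "ty": 0, "tz": 0, "ax": 0, "ay": 0, "az": 0, "grip": 255}, {"tx": 0, "ty": 0, "tz": 0, "ax": 0, "ay": 0, "az": 0, "grip": 255}, {"tx": 0, "ty": 0, "tz": 0, "ax": 0, "ay": 0, "az": 0, "grip": 255}, {"tx": 0, "ty": 0, "tz": 0, "ax": 0, "ay": 0, "az": 0, "grip": 255}, {"tx": 0, "ty": 0, "tz": 0, "ax": 0, "ay": 0, "az": 0, "grip": 255}, {"tx": 0, "ty": 0, "tz": 0, "ax": 0, "ay": 0, "az": 0, "grip": 255}]}}

```text
t: 3.55
tool_pos: [0.5054, 0.4398, 0.0938]
orientation: [2.221, 2.222, 0.0]
force: [-0.0, -0.7, 0.2]
opening: 0.0497
```

```bash
python3 -c "
from h import *
to([.5802,.3539,.23])"
```

```text
t 3.55 q [ 0.64   0.412  1.413 -0.     1.316  0.639] p [0.5054 0.4398 0.0938] F [-0.  -0.7  0.2] op 0.0497
toolaxes x [-0.  1.  0.] y [1. 0. 0.] z [ 0.  0. -1.]
tool shift mm [ -85.9   74.8 -136.2]
```

Emit:
{"name": "step_arm", "arguments": {"targets": [{"tx": 0, "ty": 0, "tz": 0, "ax": 0, "ay": 0, "az": 0, "grip": 255}, {"tx": 0, "ty": 0, "tz": 0, "ax": 0, "ay": 0, "az": 0, "grip": 255}, {"tx": 0, "ty": 0, "tz": 0, "ax": 0, "ay": 0, "az": 0, "grip": 255}, {"tx": 0, "ty": 0, "tz": -5, "ax": 0, "ay": 0, "az": 0, "grip": 255}, {"tx": 0, "ty": 0, "tz": -30, "ax": 0, "ay": 0, "az": 0, "grip": 255}, {"tx": 0, "ty": 0, "tz": -50, "ax": 0, "ay": 0, "az": 0, "grip": 255}, {"tx": 0, "ty": 0, "tz": -50, "ax": 0, "ay": 0, "az": 0, "grip": 255}, {"tx": -21.5, "ty": 18.7, "tz": 0, "ax": 0, "ay": 0, "az": 0, "grip": 255}, {"tx": -21.5, "ty": 18.7, "tz": 0, "ax": 0, "ay": 0, "az": 0, "grip": 255}, {"tx": -21.5, "ty": 18.7, "tz": 0, "ax": 0, "ay": 0, "az": 0, "grip": 255}, {"tx": -21.5, "ty": 18.7, "tz": 0, "ax": 0, "ay": 0, "az": 0, "grip": 255}, {"tx": 0, "ty": 0, "tz": 0, "ax": 0, "ay": 0, "az": 0, "grip": 255}, {"tx": 0, "ty": 0, "tz": 0, "ax": 0, "ay": 0, "az": 0, "grip": 255}, {"tx": 0, "ty": 0, "tz": 0, "ax": 0, "ay": 0, "az": 0, "grip": 255}]}}

```text
t: 4.95
tool_pos: [0.5796, 0.3544, 0.2284]
orientation: [-2.22, -2.222, 0.001]
force: [-0.8, -0.3, -2.3]
opening: 0.0438
```

```bash
python3 -c "
from h import *
to([.5802,.3539,.103]);snap('wrist','w2.png');snap('scene','s2.png')"
```

```text
t 4.95 q [0.473 0.347 1.245 0.    1.55  0.472] p [0.5796 0.3544 0.2284] F [-0.8 -0.3 -2.3] op 0.0438
toolaxes x [-0.001  1.     0.   ] y [ 1.     0.001 -0.001] z [-0.001  0.    -1.   ]
tool shift mm [ -0.5   0.7 125.4]
```

View pics/w2.png

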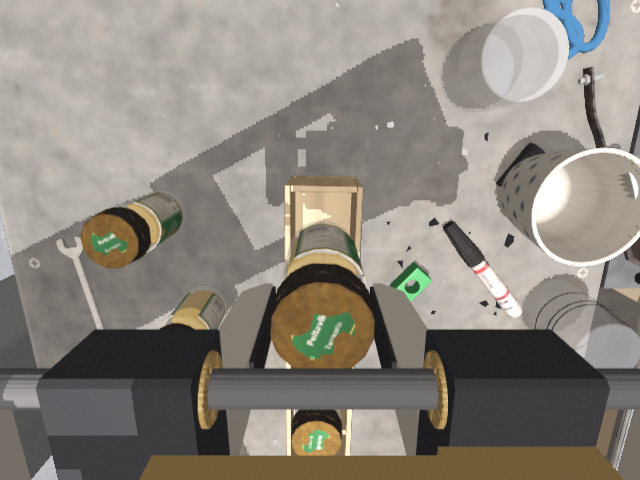

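```bash
python3 -c "
from h import *
W=robot.read_camera('wrist')
print(at_z(W,323,326,.2284+.011))
for X in [(.6128,.3852,.068),(.5488,.3856,.068)]: print(proj(W,X))
cv2.imwrite('pics/w2c.png',cv2.resize(W['frame'][160:400,240:420],None,fx=3,fy=3))
"
```

```text
[0.57883043 0.35529311 0.2394    ]
[364.91002328 188.00023868]
[285.88785535 187.43255377]
```

View pics/w2c.png

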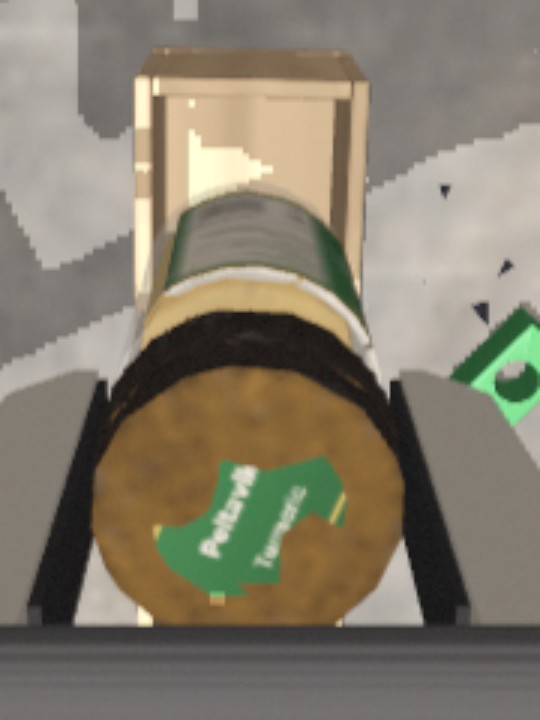

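Emit:
{"name": "step_arm", "arguments": {"targets": [{"tx": 0, "ty": 0, "tz": 40, "ax": 0, "ay": 0, "az": 0, "grip": 255}, {"tx": 0, "ty": 0, "tz": 25, "ax": 0, "ay": 0, "az": 0, "grip": 255}, {"tx": 0, "ty": 0, "tz": 15, "ax": 0, "ay": 0, "az": 0, "grip": 255}, {"tx": 0, "ty": 0, "tz": 15, "ax": 0, "ay": 0, "az": 0, "grip": 255}, {"tx": 0, "ty": 0, "tz": 15, "ax": 0, "ay": 0, "az": 0, "grip": 255}, {"tx": 0, "ty": 0, "tz": 10, "ax": 0, "ay": 0, "az": 0, "grip": 255}, {"tx": 0, "ty": 0, "tz": 6, "ax": 0, "ay": 0, "az": 0, "grip": 255}, {"tx": 0, "ty": 0, "tz": 0, "ax": 0, "ay": 0, "az": 0, "grip": 255}, {"tx": 0, "ty": 0, "tz": 0, "ax": 0, "ay": 0, "az": 0, "grip": 255}]}}

```text
t: 6.0
tool_pos: [0.5806, 0.3541, 0.1034]
orientation: [2.221, 2.221, 0.002]
force: [-0.9, -0.4, -3.0]
opening: 0.0434
```

Emit:
{"name": "step_arm", "arguments": {"targets": [{"tx": 0, "ty": 0, "tz": 1.5, "ax": 0, "ay": 0, "az": 0, "grip": 255}, {"tx": 0, "ty": 0, "tz": 0, "ax": 0, "ay": 0, "az": 0, "grip": 0}, {"tx": 0, "ty": 0, "tz": 0, "ax": 0, "ay": 0, "az": 0, "grip": 0}, {"tx": 0, "ty": 0, "tz": 0, "ax": 0, "ay": 0, "az": 0, "grip": 0}, {"tx": 0, "ty": 0, "tz": 0, "ax": 0, "ay": 0, "az": 0, "grip": 0}, {"tx": 0, "ty": 0, "tz": -25, "ax": 0, "ay": 0, "az": 0, "grip": 0}, {"tx": 0, "ty": 0, "tz": -40, "ax": 0, "ay": 0, "az": 0, "grip": 0}, {"tx": 0, "ty": 0, "tz": -40, "ax": 0, "ay": 0, "az": 0, "grip": 0}, {"tx": -1.1, "ty": -39.5, "tz": 0, "ax": 0, "ay": 0, "az": 0, "grip": 0}, {"tx": -1.1, "ty": -39.5, "tz": 0, "ax": 0, "ay": 0, "az": 0, "grip": 0}, {"tx": -1.1, "ty": -39.5, "tz": 0, "ax": 0, "ay": 0, "az": 0, "grip": 0}, {"tx": -1.1, "ty": -39.5, "tz": 0, "ax": 0, "ay": 0, "az": 0, "grip": 0}, {"tx": 0, "ty": 0, "tz": 0, "ax": 0, "ay": 0, "az": 0, "grip": 0}, {"tx": 0, "ty": 0, "tz": 0, "ax": 0, "ay": 0, "az": 0, "grip": 0}]}}

```text
t: 7.4
tool_pos: [0.4217, 0.3497, 0.2067]
orientation: [2.22, 2.223, 0.002]
force: [-0.4, 0.2, 0.4]
opening: 0.0929
```

```bash
python3 -c "
from h import *
to([.4221,.3494,.093]);snap('wrist','w3.png');snap('top','t3.png')"
```

```text
t 7.4 q [ 0.599  0.002  1.67  -0.     1.469  0.597] p [0.4217 0.3497 0.2067] F [-0.4  0.2  0.4] op 0.0929
toolaxes x [-0.001  1.     0.001] y [1.    0.001 0.001] z [ 0.001  0.001 -1.   ]
tool shift mm [ -0.3   0.3 113.7]
```

View pics/w3.png

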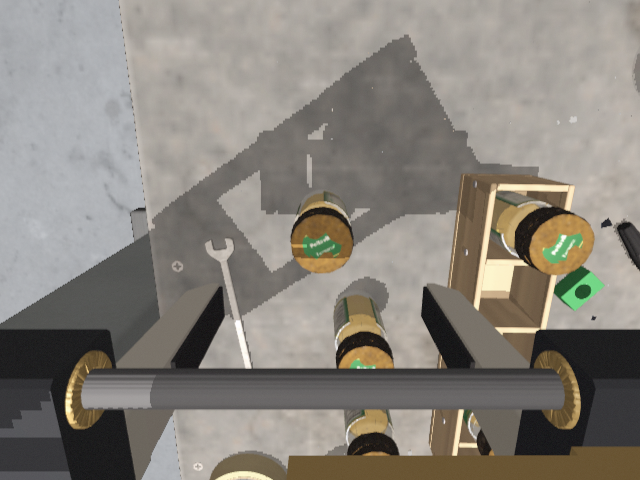

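View pics/t3.png

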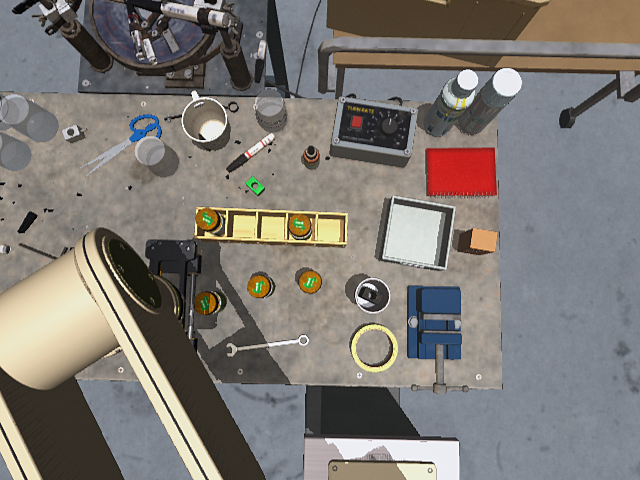

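The first jar stands in pocket 4, top px (208,218). The other spares haven't moved, and the gripper is centred over the next one at (207,302), wrist px (321,244).

Emit:
{"name": "step_arm", "arguments": {"targets": [{"tx": 0, "ty": 0, "tz": 38, "ax": 0, "ay": 0, "az": 0, "grip": 0}, {"tx": 0, "ty": 0, "tz": 38, "ax": 0, "ay": 0, "az": 0, "grip": 0}, {"tx": 0, "ty": 0, "tz": 37, "ax": 0, "ay": 0, "az": 0, "grip": 0}, {"tx": 0, "ty": 0, "tz": 0, "ax": 0, "ay": 0, "az": 0, "grip": 0}, {"tx": 0, "ty": 0, "tz": 0, "ax": 0, "ay": 0, "az": 0, "grip": 255}, {"tx": 0, "ty": 0, "tz": 0, "ax": 0, "ay": 0, "az": 0, "grip": 255}, {"tx": 0, "ty": 0, "tz": 0, "ax": 0, "ay": 0, "az": 0, "grip": 255}, {"tx": 0, "ty": 0, "tz": 0, "ax": 0, "ay": 0, "az": 0, "grip": 255}, {"tx": 0, "ty": 0, "tz": 0, "ax": 0, "ay": 0, "az": 0, "grip": 255}, {"tx": 0, "ty": 0, "tz": 0, "ax": 0, "ay": 0, "az": 0, "grip": 255}, {"tx": 0, "ty": 0, "tz": 0, "ax": 0, "ay": 0, "az": 0, "grip": 255}, {"tx": 0, "ty": 0, "tz": 0, "ax": 0, "ay": 0, "az": 0, "grip": 255}, {"tx": 0, "ty": 0, "tz": 0, "ax": 0, "ay": 0, "az": 0, "grip": 255}]}}

```text
t: 8.8
tool_pos: [0.4222, 0.3496, 0.0934]
orientation: [-2.221, -2.222, -0.0]
force: [-1.8, -0.1, 3.6]
opening: 0.0433
```

```bash
python3 -c "
from h import *
to([.579,.2944,.23])"
```

```text
t 8.8 q [0.598 0.103 1.78  0.    1.259 0.598] p [0.4222 0.3496 0.0934] F [-1.8 -0.1  3.6] op 0.0433
toolaxes x [-0.  1.  0.] y [1. 0. 0.] z [ 0.  0. -1.]
tool shift mm [ -55.2  156.8 -136.6]
```

Emit:
{"name": "step_arm", "arguments": {"targets": [{"tx": 0, "ty": 0, "tz": -5, "ax": 0, "ay": 0, "az": 0, "grip": 255}, {"tx": 0, "ty": 0, "tz": -30, "ax": 0, "ay": 0, "az": 0, "grip": 255}, {"tx": 0, "ty": 0, "tz": -50, "ax": 0, "ay": 0, "az": 0, "grip": 255}, {"tx": 0, "ty": 0, "tz": -50, "ax": 0, "ay": 0, "az": 0, "grip": 255}, {"tx": -13.8, "ty": 39.2, "tz": 0, "ax": 0, "ay": 0, "az": 0, "grip": 255}, {"tx": -13.8, "ty": 39.2, "tz": 0, "ax": 0, "ay": 0, "az": 0, "grip": 255}, {"tx": -13.8, "ty": 39.2, "tz": 0, "ax": 0, "ay": 0, "az": 0, "grip": 255}, {"tx": -13.8, "ty": 39.2, "tz": 0, "ax": 0, "ay": 0, "az": 0, "grip": 255}, {"tx": 0, "ty": 0, "tz": 0, "ax": 0, "ay": 0, "az": 0, "grip": 255}, {"tx": 0, "ty": 0, "tz": 0, "ax": 0, "ay": 0, "az": 0, "grip": 255}, {"tx": 0, "ty": 0, "tz": 0, "ax": 0, "ay": 0, "az": 0, "grip": 255}]}}

```text
t: 9.9
tool_pos: [0.5782, 0.2945, 0.2277]
orientation: [-2.22, -2.222, 0.002]
force: [-0.8, 0.2, -2.5]
opening: 0.0437
```

```bash
python3 -c "
from h import *
to([.579,.2944,.103]);c=snap('wrist','w4.png');cv2.imwrite('pics/w4c.png',cv2.resize(c['frame'][160:400,200:440],None,fx=2.5,fy=2.5))"
```

```text
t 9.9 q [0.392 0.265 1.345 0.    1.533 0.391] p [0.5782 0.2945 0.2277] F [-0.8  0.2 -2.5] op 0.0437
toolaxes x [-0.001  1.    -0.   ] y [ 1.     0.001 -0.001] z [-0.001 -0.    -1.   ]
tool shift mm [-1.000e-01  1.000e+00  1.247e+02]
```

View pics/w4c.png

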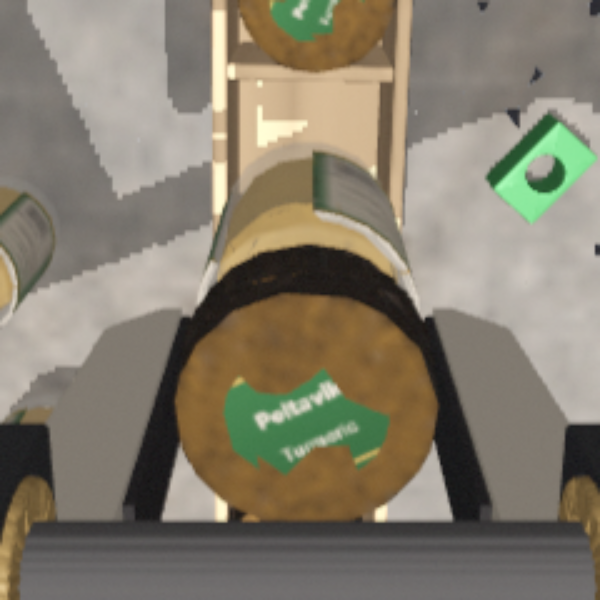

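Emit:
{"name": "step_arm", "arguments": {"targets": [{"tx": 0, "ty": 0.8, "tz": 40, "ax": 0, "ay": 0, "az": 0, "grip": 255}, {"tx": 0, "ty": 0, "tz": 25, "ax": 0, "ay": 0, "az": 0, "grip": 255}, {"tx": 0, "ty": 0, "tz": 15, "ax": 0, "ay": 0, "az": 0, "grip": 255}, {"tx": 0, "ty": 0, "tz": 15, "ax": 0, "ay": 0, "az": 0, "grip": 255}, {"tx": 0, "ty": 0, "tz": 15, "ax": 0, "ay": 0, "az": 0, "grip": 255}, {"tx": 0, "ty": 0, "tz": 10, "ax": 0, "ay": 0, "az": 0, "grip": 255}, {"tx": 0, "ty": 0, "tz": 6.5, "ax": 0, "ay": 0, "az": 0, "grip": 255}, {"tx": 0, "ty": 0, "tz": 0, "ax": 0, "ay": 0, "az": 0, "grip": 255}, {"tx": 0, "ty": 0, "tz": 0, "ax": 0, "ay": 0, "az": 0, "grip": 255}]}}

```text
t: 10.85
tool_pos: [0.5802, 0.2944, 0.1022]
orientation: [2.221, 2.221, 0.001]
force: [-0.1, 0.5, -2.5]
opening: 0.0436
```

Emit:
{"name": "step_arm", "arguments": {"targets": [{"tx": 0, "ty": 0, "tz": 1, "ax": 0, "ay": 0, "az": 0, "grip": 255}, {"tx": 0, "ty": 0, "tz": 0, "ax": 0, "ay": 0, "az": 0, "grip": 0}, {"tx": 0, "ty": 0, "tz": 0, "ax": 0, "ay": 0, "az": 0, "grip": 0}, {"tx": 0, "ty": 0, "tz": 0, "ax": 0, "ay": 0, "az": 0, "grip": 0}, {"tx": 0, "ty": 0, "tz": 0, "ax": 0, "ay": 0, "az": 0, "grip": 0}, {"tx": 0, "ty": 0, "tz": -25, "ax": 0, "ay": 0, "az": 0, "grip": 0}, {"tx": 0, "ty": 0, "tz": -40, "ax": 0, "ay": 0, "az": 0, "grip": 0}, {"tx": 0, "ty": 0, "tz": -40, "ax": 0, "ay": 0, "az": 0, "grip": 0}, {"tx": -11.1, "ty": -30.9, "tz": 0, "ax": 0, "ay": 0, "az": 0, "grip": 0}, {"tx": -11.1, "ty": -30.9, "tz": 0, "ax": 0, "ay": 0, "az": 0, "grip": 0}, {"tx": -11.1, "ty": -30.9, "tz": 0, "ax": 0, "ay": 0, "az": 0, "grip": 0}, {"tx": -11.1, "ty": -30.9, "tz": 0, "ax": 0, "ay": 0, "az": 0, "grip": 0}, {"tx": 0, "ty": 0, "tz": 0, "ax": 0, "ay": 0, "az": 0, "grip": 0}, {"tx": 0, "ty": 0, "tz": 0, "ax": 0, "ay": 0, "az": 0, "grip": 0}]}}

```text
t: 12.25
tool_pos: [0.4561, 0.2499, 0.2062]
orientation: [2.221, 2.222, 0.002]
force: [0.6, -0.2, 0.5]
opening: 0.0932
```

```bash
python3 -c "
from h import *
to([.4559,.2498,.093]);snap('wrist','w5.png');snap('top','t5.png')"
```

```text
t 12.25 q [ 0.403 -0.074  1.745 -0.     1.469  0.402] p [0.4561 0.2499 0.2062] F [ 0.6 -0.2  0.5] op 0.0932
toolaxes x [-0.     1.     0.001] y [1.    0.    0.001] z [ 0.001  0.001 -1.   ]
tool shift mm [-1.000e-01 -4.000e-01  1.132e+02]
```

View pics/w5.png

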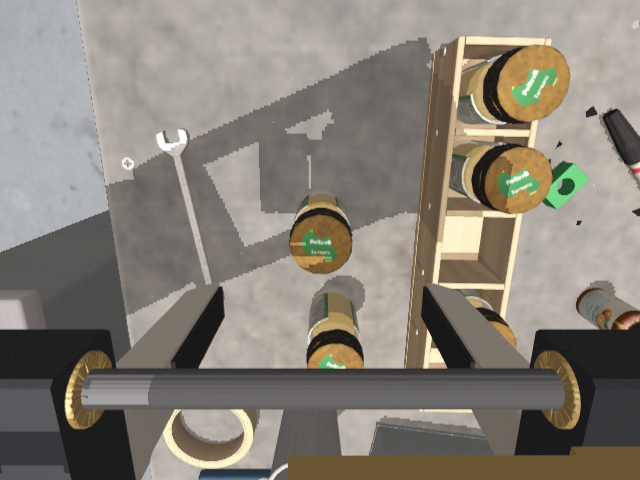

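View pics/t5.png

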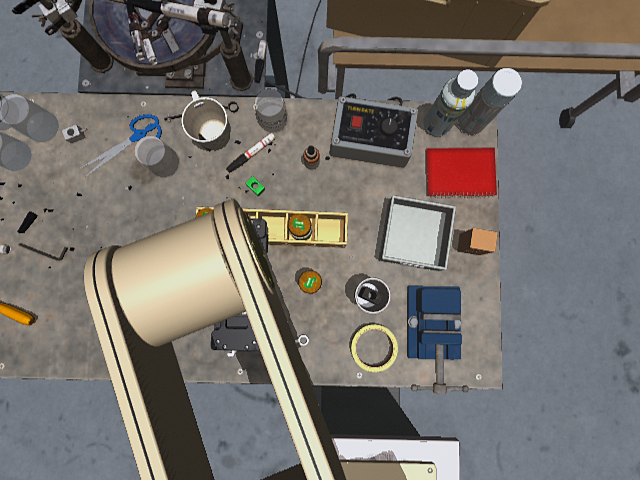

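The wrist view shows jars in pockets 4 and 3, and spare_2's cap centred at (321,242).

Emit:
{"name": "step_arm", "arguments": {"targets": [{"tx": 0, "ty": 0, "tz": 38, "ax": 0, "ay": 0, "az": 0, "grip": 0}, {"tx": 0, "ty": 0, "tz": 38, "ax": 0, "ay": 0, "az": 0, "grip": 0}, {"tx": 0, "ty": 0, "tz": 37, "ax": 0, "ay": 0, "az": 0, "grip": 0}, {"tx": 0, "ty": 0, "tz": 0, "ax": 0, "ay": 0, "az": 0, "grip": 0}, {"tx": 0, "ty": 0, "tz": 0, "ax": 0, "ay": 0, "az": 0, "grip": 255}, {"tx": 0, "ty": 0, "tz": 0, "ax": 0, "ay": 0, "az": 0, "grip": 255}, {"tx": 0, "ty": 0, "tz": 0, "ax": 0, "ay": 0, "az": 0, "grip": 255}, {"tx": 0, "ty": 0, "tz": 0, "ax": 0, "ay": 0, "az": 0, "grip": 255}, {"tx": 0, "ty": 0, "tz": 0, "ax": 0, "ay": 0, "az": 0, "grip": 255}, {"tx": 0, "ty": 0, "tz": 0, "ax": 0, "ay": 0, "az": 0, "grip": 255}, {"tx": 0, "ty": 0, "tz": 0, "ax": 0, "ay": 0, "az": 0, "grip": 255}, {"tx": 0, "ty": 0, "tz": 0, "ax": 0, "ay": 0, "az": 0, "grip": 255}, {"tx": 0, "ty": 0, "tz": 0, "ax": 0, "ay": 0, "az": 0, "grip": 255}]}}

```text
t: 13.65
tool_pos: [0.4562, 0.2499, 0.0929]
orientation: [-2.221, -2.222, -0.0]
force: [-1.5, 0.3, 3.3]
opening: 0.0437
```

```bash
python3 -c "
from h import *
to([.5785,.2343,.23])"
```

```text
t 13.65 q [0.403 0.029 1.858 0.    1.254 0.402] p [0.4562 0.2499 0.0929] F [-1.5  0.3  3.3] op 0.0437
toolaxes x [-0.  1.  0.] y [1. 0. 0.] z [ 0.  0. -1.]
tool shift mm [ -15.6  122.3 -137.1]
```

Emit:
{"name": "step_arm", "arguments": {"targets": [{"tx": 0, "ty": 0, "tz": -5, "ax": 0, "ay": 0, "az": 0, "grip": 255}, {"tx": 0, "ty": 0, "tz": -30, "ax": 0, "ay": 0, "az": 0, "grip": 255}, {"tx": 0, "ty": 0, "tz": -50, "ax": 0, "ay": 0, "az": 0, "grip": 255}, {"tx": 0, "ty": 0, "tz": -50, "ax": 0, "ay": 0, "az": 0, "grip": 255}, {"tx": -3.9, "ty": 30.8, "tz": 0, "ax": 0, "ay": 0, "az": 0, "grip": 255}, {"tx": -3.9, "ty": 30.8, "tz": 0, "ax": 0, "ay": 0, "az": 0, "grip": 255}, {"tx": -3.9, "ty": 30.8, "tz": 0, "ax": 0, "ay": 0, "az": 0, "grip": 255}, {"tx": -3.9, "ty": 30.8, "tz": 0, "ax": 0, "ay": 0, "az": 0, "grip": 255}, {"tx": 0, "ty": 0, "tz": 0, "ax": 0, "ay": 0, "az": 0, "grip": 255}, {"tx": 0, "ty": 0, "tz": 0, "ax": 0, "ay": 0, "az": 0, "grip": 255}, {"tx": 0, "ty": 0, "tz": 0, "ax": 0, "ay": 0, "az": 0, "grip": 255}]}}

```text
t: 14.75
tool_pos: [0.5785, 0.2344, 0.2273]
orientation: [-2.22, -2.222, 0.002]
force: [0.3, 0.3, -3.2]
opening: 0.0435
```

```bash
python3 -c "
from h import *
to([.5785,.2343,.103]);c=snap('wrist','w6.png');cv2.imwrite('pics/w6c.png',cv2.resize(c['frame'][160:400,200:440],None,fx=2.5,fy=2.5))"
```

```text
t 14.75 q [0.303 0.199 1.422 0.    1.522 0.302] p [0.5785 0.2344 0.2273] F [ 0.3  0.3 -3.2] op 0.0435
toolaxes x [-0.001  1.    -0.   ] y [ 1.     0.001 -0.001] z [-0.001 -0.    -1.   ]
tool shift mm [-1.000e-01  1.000e-01  1.243e+02]
```

View pics/w6c.png

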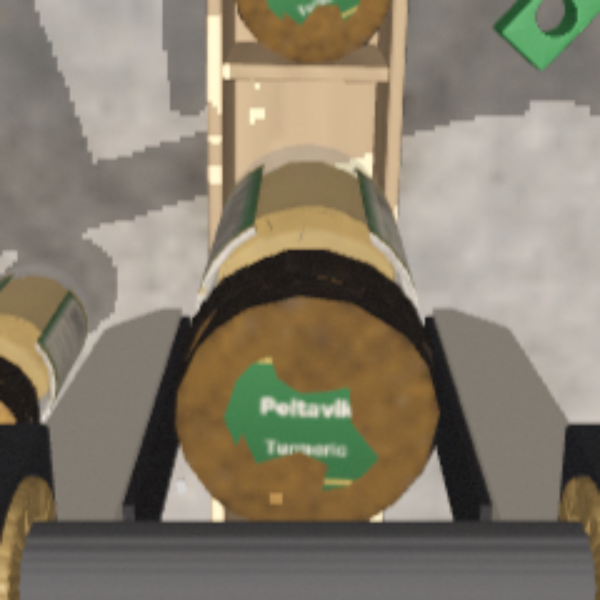

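Emit:
{"name": "step_arm", "arguments": {"targets": [{"tx": 0, "ty": -1, "tz": 40, "ax": 0, "ay": 0, "az": 0, "grip": 255}, {"tx": 0, "ty": 0, "tz": 25, "ax": 0, "ay": 0, "az": 0, "grip": 255}, {"tx": 0, "ty": 0, "tz": 15, "ax": 0, "ay": 0, "az": 0, "grip": 255}, {"tx": 0, "ty": 0, "tz": 15, "ax": 0, "ay": 0, "az": 0, "grip": 255}, {"tx": 0, "ty": 0, "tz": 15, "ax": 0, "ay": 0, "az": 0, "grip": 255}, {"tx": 0, "ty": 0, "tz": 10, "ax": 0, "ay": 0, "az": 0, "grip": 255}, {"tx": 0, "ty": 0, "tz": 6, "ax": 0, "ay": 0, "az": 0, "grip": 255}, {"tx": 0, "ty": 0, "tz": 0, "ax": 0, "ay": 0, "az": 0, "grip": 255}, {"tx": 0, "ty": 0, "tz": 0, "ax": 0, "ay": 0, "az": 0, "grip": 255}]}}

```text
t: 15.7
tool_pos: [0.5789, 0.2344, 0.1023]
orientation: [2.221, 2.221, 0.001]
force: [-0.7, -0.1, -2.7]
opening: 0.0434
```

Emit:
{"name": "step_arm", "arguments": {"targets": [{"tx": 0, "ty": 0, "tz": 1, "ax": 0, "ay": 0, "az": 0, "grip": 255}, {"tx": 0, "ty": 0, "tz": 0, "ax": 0, "ay": 0, "az": 0, "grip": 0}, {"tx": 0, "ty": 0, "tz": 0, "ax": 0, "ay": 0, "az": 0, "grip": 0}, {"tx": 0, "ty": 0, "tz": 0, "ax": 0, "ay": 0, "az": 0, "grip": 0}, {"tx": 0, "ty": 0, "tz": 0, "ax": 0, "ay": 0, "az": 0, "grip": 0}, {"tx": 0, "ty": 0, "tz": -25, "ax": 0, "ay": 0, "az": 0, "grip": 0}, {"tx": 0, "ty": 0, "tz": -40, "ax": 0, "ay": 0, "az": 0, "grip": 0}, {"tx": 0, "ty": 0, "tz": -40, "ax": 0, "ay": 0, "az": 0, "grip": 0}, {"tx": -20.4, "ty": -27.7, "tz": 0, "ax": 0, "ay": 0, "az": 0, "grip": 0}, {"tx": -20.4, "ty": -27.7, "tz": 0, "ax": 0, "ay": 0, "az": 0, "grip": 0}, {"tx": -20.4, "ty": -27.7, "tz": 0, "ax": 0, "ay": 0, "az": 0, "grip": 0}, {"tx": -20.4, "ty": -27.7, "tz": 0, "ax": 0, "ay": 0, "az": 0, "grip": 0}, {"tx": 0, "ty": 0, "tz": 0, "ax": 0, "ay": 0, "az": 0, "grip": 0}, {"tx": 0, "ty": 0, "tz": 0, "ax": 0, "ay": 0, "az": 0, "grip": 0}]}}

```text
t: 17.1
tool_pos: [0.4677, 0.1524, 0.2062]
orientation: [2.221, 2.22, 0.002]
force: [0.7, -0.6, 0.4]
opening: 0.0931
```

```bash
python3 -c "
from h import *
to([.467,.1525,.093]);snap('wrist','w7.png')"
```

```text
t 17.1 q [ 0.211 -0.154  1.818  0.     1.475  0.211] p [0.4677 0.1524 0.2062] F [ 0.7 -0.6  0.4] op 0.0931
toolaxes x [0. 1. 0.] y [ 1.    -0.     0.002] z [ 0.002  0.    -1.   ]
tool shift mm [  0.   -0.9 113.2]
```

View pics/w7.png

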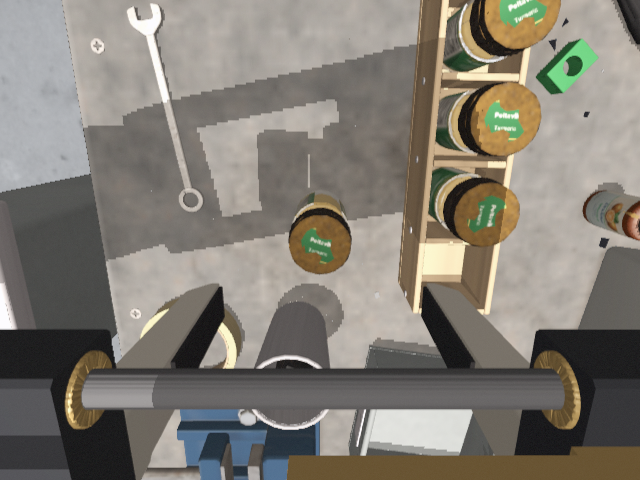

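Pockets 2 and 3 are filled and jar_1 is in place. Spare_3's cap is centred at (320,241), so I'll pick it.

Emit:
{"name": "step_arm", "arguments": {"targets": [{"tx": 0, "ty": 0, "tz": 38, "ax": 0, "ay": 0, "az": 0, "grip": 0}, {"tx": 0, "ty": 0, "tz": 38, "ax": 0, "ay": 0, "az": 0, "grip": 0}, {"tx": 0, "ty": 0, "tz": 37, "ax": 0, "ay": 0, "az": 0, "grip": 0}, {"tx": 0, "ty": 0, "tz": 0, "ax": 0, "ay": 0, "az": 0, "grip": 0}, {"tx": 0, "ty": 0, "tz": 0, "ax": 0, "ay": 0, "az": 0, "grip": 255}, {"tx": 0, "ty": 0, "tz": 0, "ax": 0, "ay": 0, "az": 0, "grip": 255}, {"tx": 0, "ty": 0, "tz": 0, "ax": 0, "ay": 0, "az": 0, "grip": 255}, {"tx": 0, "ty": 0, "tz": 0, "ax": 0, "ay": 0, "az": 0, "grip": 255}, {"tx": 0, "ty": 0, "tz": 0, "ax": 0, "ay": 0, "az": 0, "grip": 255}, {"tx": 0, "ty": 0, "tz": 0, "ax": 0, "ay": 0, "az": 0, "grip": 255}, {"tx": 0, "ty": 0, "tz": 0, "ax": 0, "ay": 0, "az": 0, "grip": 255}, {"tx": 0, "ty": 0, "tz": 0, "ax": 0, "ay": 0, "az": 0, "grip": 255}, {"tx": 0, "ty": 0, "tz": 0, "ax": 0, "ay": 0, "az": 0, "grip": 255}]}}

```text
t: 18.45
tool_pos: [0.4676, 0.1527, 0.0928]
orientation: [-2.221, -2.222, -0.0]
force: [-1.3, 0.0, 3.9]
opening: 0.0436
```

```bash
python3 -c "
from h import *
to([.5758,.1143,.23])"
```

```text
t 18.45 q [ 0.211 -0.048  1.935  0.     1.255  0.211] p [0.4676 0.1527 0.0928] F [-1.3  0.   3.9] op 0.0436
toolaxes x [-0.  1.  0.] y [ 1.  0. -0.] z [-0.  0. -1.]
tool shift mm [ -38.4  108.2 -137.2]
```

Emit:
{"name": "step_arm", "arguments": {"targets": [{"tx": 0, "ty": 0, "tz": -5, "ax": 0, "ay": 0, "az": 0, "grip": 255}, {"tx": 0, "ty": 0, "tz": -30, "ax": 0, "ay": 0, "az": 0, "grip": 255}, {"tx": 0, "ty": 0, "tz": -50, "ax": 0, "ay": 0, "az": 0, "grip": 255}, {"tx": 0, "ty": 0, "tz": -50, "ax": 0, "ay": 0, "az": 0, "grip": 255}, {"tx": -9.6, "ty": 27, "tz": 0, "ax": 0, "ay": 0, "az": 0, "grip": 255}, {"tx": -9.6, "ty": 27, "tz": 0, "ax": 0, "ay": 0, "az": 0, "grip": 255}, {"tx": -9.6, "ty": 27, "tz": 0, "ax": 0, "ay": 0, "az": 0, "grip": 255}, {"tx": -9.6, "ty": 27, "tz": 0, "ax": 0, "ay": 0, "az": 0, "grip": 255}, {"tx": 0, "ty": 0, "tz": 0, "ax": 0, "ay": 0, "az": 0, "grip": 255}, {"tx": 0, "ty": 0, "tz": 0, "ax": 0, "ay": 0, "az": 0, "grip": 255}, {"tx": 0, "ty": 0, "tz": 0, "ax": 0, "ay": 0, "az": 0, "grip": 255}]}}

```text
t: 19.55
tool_pos: [0.5748, 0.1145, 0.2272]
orientation: [-2.22, -2.221, 0.001]
force: [-0.2, -0.1, -3.8]
opening: 0.0435
```

```bash
python3 -c "
from h import *
to([.5758,.1143,.103]);c=snap('wrist','w8.png');cv2.imwrite('pics/w8c.png',cv2.resize(c['frame'][160:400,200:440],None,fx=2.5,fy=2.5))"
```

```text
t 19.55 q [0.109 0.097 1.534 0.    1.512 0.109] p [0.5748 0.1145 0.2272] F [-0.2 -0.1 -3.8] op 0.0435
toolaxes x [-0.001  1.     0.   ] y [ 1.     0.001 -0.001] z [-0.001  0.    -1.   ]
tool shift mm [ -0.2   1.1 124.2]
```

View pics/w8c.png

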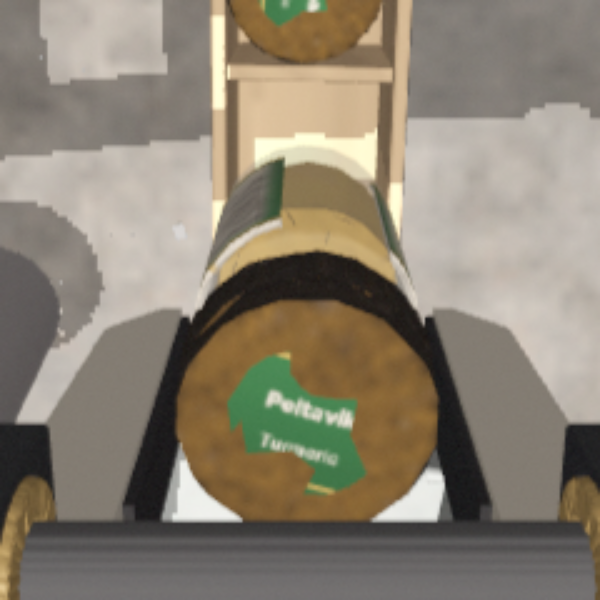

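Emit:
{"name": "step_arm", "arguments": {"targets": [{"tx": 0, "ty": 0.3, "tz": 40, "ax": 0, "ay": 0, "az": 0, "grip": 255}, {"tx": 0, "ty": 0, "tz": 25, "ax": 0, "ay": 0, "az": 0, "grip": 255}, {"tx": 0, "ty": 0, "tz": 15, "ax": 0, "ay": 0, "az": 0, "grip": 255}, {"tx": 0, "ty": 0, "tz": 15, "ax": 0, "ay": 0, "az": 0, "grip": 255}, {"tx": 0, "ty": 0, "tz": 15, "ax": 0, "ay": 0, "az": 0, "grip": 255}, {"tx": 0, "ty": 0, "tz": 10, "ax": 0, "ay": 0, "az": 0, "grip": 255}, {"tx": 0, "ty": 0, "tz": 6, "ax": 0, "ay": 0, "az": 0, "grip": 255}, {"tx": 0, "ty": 0, "tz": 0, "ax": 0, "ay": 0, "az": 0, "grip": 255}, {"tx": 0, "ty": 0, "tz": 1, "ax": 0, "ay": 0, "az": 0, "grip": 255}, {"tx": 0, "ty": 0, "tz": 0, "ax": 0, "ay": 0, "az": 0, "grip": 255}]}}

```text
t: 20.6
tool_pos: [0.5764, 0.1143, 0.1011]
orientation: [2.221, 2.221, 0.001]
force: [-0.5, -0.3, -2.7]
opening: 0.044
```

Emit:
{"name": "step_arm", "arguments": {"targets": [{"tx": 0, "ty": 0, "tz": 0, "ax": 0, "ay": 0, "az": 0, "grip": 0}, {"tx": 0, "ty": 0, "tz": 0, "ax": 0, "ay": 0, "az": 0, "grip": 0}, {"tx": 0, "ty": 0, "tz": 0, "ax": 0, "ay": 0, "az": 0, "grip": 0}, {"tx": 0, "ty": 0, "tz": 0, "ax": 0, "ay": 0, "az": 0, "grip": 0}, {"tx": 0, "ty": 0, "tz": -25, "ax": 0, "ay": 0, "az": 0, "grip": 0}, {"tx": 0, "ty": 0, "tz": -40, "ax": 0, "ay": 0, "az": 0, "grip": 0}, {"tx": 0, "ty": 0, "tz": -40, "ax": 0, "ay": 0, "az": 0, "grip": 0}, {"tx": 0, "ty": 0, "tz": -40, "ax": 0, "ay": 0, "az": 0, "grip": 0}, {"tx": 0, "ty": 0, "tz": 0, "ax": 0, "ay": 0, "az": 0, "grip": 0}]}}

```text
t: 21.5
tool_pos: [0.5793, 0.1147, 0.2536]
orientation: [2.216, 2.217, 0.014]
force: [0.1, 0.9, -0.3]
opening: 0.0928
```

```bash
python3 - <<'E'
from h import *
st();snap('wrist','w9.png');snap('scene','s9.png')
L=[json.loads(l) for l in open('log.txt')]
np.set_printoptions(precision=4,suppress=True)
# FK guess: q1 about z; q2 shoulder pitch, q3 elbow, q4 roll, q5 bend, q6 roll
from scipy.optimize import least_squares
Q=np.array([l[0] for l in L]);P=np.array([l[1] for l in L])
# planar fit: r,z with tool down
def f(p):
    a0,h,L1,b,L2,Lt=p; r=[]
    for q,x in zip(Q,P):
        A=q[1];B=q[1]+q[2];C=B+q[4]
        rr=a0+L1*np.sin(A)+b*np.cos(B)*-1+L2*np.sin(B)+Lt*np.sin(C)
        zz=h+L1*np.cos(A)+b*np.sin(B)+L2*np.cos(B)+Lt*np.cos(C)
        r+= [rr-np.hypot(x[0],x[1]),zz-x[2]]
    return np.array(r)
s=least_squares(f,[0,.4,.4,0,.4,.2]);print(s.x,np.abs(s.fun).max(),np.linalg.svd(s.jac)[1])
print((Q[:,1]+Q[:,2]+Q[:,4]), np.arctan2(P[:,1],P[:,0])-Q[:,0])
E
```

```text
t 21.5 q [0.109 0.085 1.499 0.    1.546 0.108] p [0.5793 0.1147 0.2536] F [ 0.1  0.9 -0.3] op 0.0928
toolaxes x [-0.     1.     0.001] y [1.    0.    0.012] z [ 0.012  0.001 -1.   ]
[ 0.0025  0.3174  0.3677 -0.0609  0.5532  0.3621] 9.4537811031567e-05 [7.9606 5.6614 0.6233 0.3136 0.3012 0.0081]
[3.1425 3.1419 3.142  3.142  3.1415 3.1422 3.1404 3.1414 3.1428 3.1402
 3.1415 3.1428 3.14   3.1416 3.1428 3.1298] [0.0855 0.0854 0.0754 0.0768 0.0765 0.0757 0.0935 0.0936 0.0792 0.0986
 0.0986 0.0822 0.1043 0.1043 0.0876 0.0868]
```

View pics/s9.png

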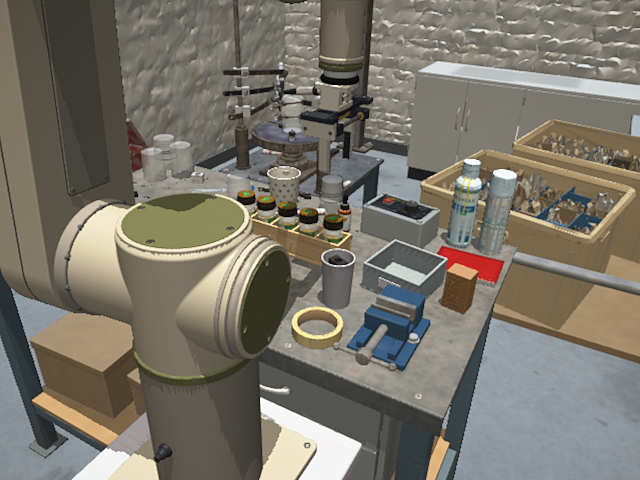

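View pics/w9.png

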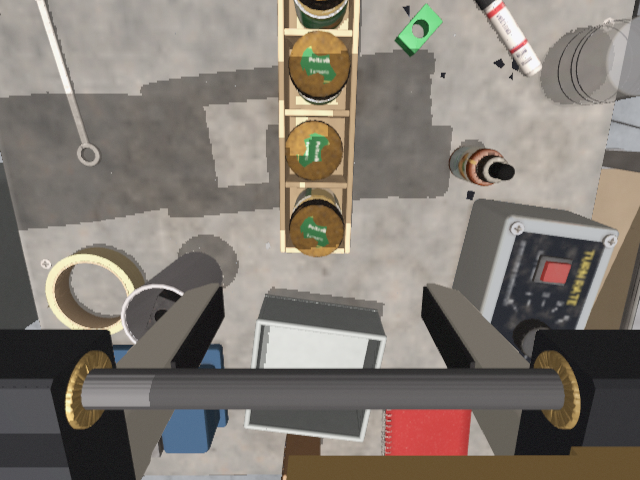

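All five pockets now hold jars: the wrist view has caps at (318,65), (314,150), (317,222) and more above. The steel cup is at wrist (158,317). Next I fit the arm kinematics to plan a tilted side grasp and the pour.

```bash
cat > fk.py <<'E'
import numpy as np, json
from scipy.spatial.transform import Rotation as Ro
from scipy.optimize import least_squares
def fk(q,p):
    a0,h,L1,b,L2,Lt,d=p
    A=q[1];B=A+q[2]
    w=np.array([a0+L1*np.sin(A)-b*np.cos(B)+L2*np.sin(B), d, h+L1*np.cos(A)+b*np.sin(B)+L2*np.cos(B)])
    R=Ro.from_euler('ZYZYZ',[q[0],B,q[3],q[4],q[5]])
    return Ro.from_euler('z',q[0]).apply(w)+R.apply([0,0,Lt]),R
def load():
    L=[json.loads(l) for l in open('log.txt')]
    return [(np.array(a),np.array(b),Ro.from_rotvec(c)) for a,b,c in L]
def fit():
    D=load()
    f=lambda p:np.concatenate([fk(q,p)[0]-x for q,x,r in D])
    s=least_squares(f,[0,.36,.37,-.06,.5,.25,.05],loss='soft_l1',f_scale=.002)
    return s.x,np.abs(s.fun).max()
E
python3 -c "
from fk import *
np.set_printoptions(precision=4,suppress=True)
p,e=fit();print(p,e)
for q,x,r in load()[::3]:
  m=fk(q,p)[1]; print(x, (m.inv()*r).as_rotvec(), m.as_matrix()[:,1])
"
```

```text
Traceback (most recent call last):
  File "fk.py", line 16, in fit
    s=least_squares(f,[0,.36,.37,-.06,.5,.25,.05],loss='soft_l1',f_scale=.002)
  File "fk.py", line 15, in <lambda>
    f=lambda p:np.concatenate([fk(q,p)[0]-x for q,x,r in D])
                               ~~^^^^^
  File "fk.py", line 8, in fk
    R=Ro.from_euler('ZYZYZ',[q[0],B,q[3],q[4],q[5]])
  File "scipy/spatial/transform/_rotation.pyx", line 1413, in scipy.spatial.transform._rotation.Rotation.from_euler
ValueError: Expected axis specification to be a non-empty string of upto 3 characters, got ZYZYZ
```

```bash
sed -i "s/R=Ro.from_euler('ZYZYZ',.*/R=Ro.from_euler('ZYZ',[q[0],B,q[3]])*Ro.from_euler('YZ',[q[4],q[5]])/" fk.py
python3 -c "
from fk import *
np.set_printoptions(precision=4,suppress=True)
p,e=fit();print(p,e)
for q,x,r in load()[::3]:
  m=fk(q,p)[1]; print(x, (m.inv()*r).as_rotvec(), m.as_matrix()[:,1])
"
```

```text
[ 0.      0.3181  0.3691 -0.0616  0.5534  0.3635  0.0512] 6.683542608243442e-14
[0.1868 0.5699 0.2321] [-0.      0.      1.5708] [-0.9503  0.3114  0.0001]
[0.5045 0.4404 0.2205] [0.     0.     1.5708] [-0.003   1.      0.0001]
[0.4217 0.3497 0.2067] [-0.      0.      1.5708] [-0.0015  1.      0.0005]
[0.4561 0.2499 0.2062] [-0.      0.      1.5708] [-0.0005  1.      0.0005]
[0.4677 0.1524 0.2062] [-0.      0.      1.5708] [0.0004 1.     0.0004]
[0.5793 0.1147 0.2536] [-0.     -0.      1.5708] [-0.0004  1.      0.0013]
```

```bash
cat >> fk.py <<'E'
P=np.array([0,0.3181,0.3691,-0.0616,0.5534,0.3635,0.0512])
P=fit()[0]
LO=np.array([-2.96,-.89,.02,-1.34,0,-2.66]);HI=np.array([2.96,2.26,2.5,4.48,2.73,2.66])
def FK(q): x,R=fk(q,P);return x,R*Ro.from_euler('z',np.pi/2)
def ik(x,R,q0):
    def f(q):
        a,b=FK(q);return np.r_[(a-x)*5,(b.inv()*R).as_rotvec()]
    s=least_squares(f,np.clip(q0,LO+1e-3,HI-1e-3),bounds=(LO,HI));return s.x,np.abs(s.fun).max()
def pose(al,th,rot=0):
    # cup tilt rot toward d; tool tilt al
    d=np.array([np.sin(th),-np.cos(th),0]);u=np.array([0,0,1.]);y=np.array([np.cos(th),np.sin(th),0])
    z=d*np.sin(al)-u*np.cos(al);x=np.cross(y,z)
    M=Ro.from_matrix(np.c_[x,y,z]); ax=np.cross(u,d)
    return Ro.from_rotvec(ax*rot)*M
E
python3 - <<'E'
from fk import *
np.set_printoptions(precision=2,suppress=True)
q0=load()[-1][0]
D=np.pi/180
for al in (50,60):
  for th in (0,15,30):
    q=q0;x=np.array([.443,.034,.2])
    for a in np.linspace(0,al,8): q,e=ik(x,pose(a*D,th*D),q)
    q,e2=ik([.443,.034,.057],pose(al*D,th*D),q); print(al,th,'grasp',q,round(e2,4),end=' ')
    q,e3=ik([.443,.034,.22],pose(al*D,th*D),q)
    d=np.array([np.sin(th*D),-np.cos(th*D),0]);b=np.array([.572,-.064,.17])-.03*d
    q,e4=ik(b+[0,0,.06],pose(al*D,th*D),q);print('over',q,round(e4,4))
    for r in (30,60,90,110,130): q,e=ik(b,pose(al*D,th*D,r*D),q);print('   ',r,q,round(e,4))
    q=q0
    q,e=ik([.557,-.185,.22],pose(al*D,th*D),q0);q,e=ik([.557,-.185,.142],pose(al*D,th*D),q);print('   stand',q,e)
E
```

```text
50 0 grasp [ 0.52  0.35  1.84 -0.73  1.5   0.79] 0.0 over [ 0.32  0.28  1.56 -0.82  1.63  0.41] 0.0
    30 [ 0.07  0.13  1.65 -0.35  1.4   0.13] 0.0
    60 [-0.26  0.12  1.63  0.17  1.44 -0.28] 0.0
    90 [-0.52  0.32  1.54  0.59  1.65 -0.58] 0.0
    110 [-0.62  0.54  1.46  0.81  1.83 -0.7 ] 0.0
    130 [-0.67  0.77  1.36  1.02  2.01 -0.76] 0.0
   stand [ 0.08  0.26  1.77 -0.9   1.34  0.4 ] 1.8852919225764708e-10
50 15 grasp [ 0.58  0.21  2.02 -0.84  1.36  0.7 ] 0.0 over [ 0.35  0.09  1.78 -0.88  1.44  0.29] 0.0
    30 [ 0.06  0.02  1.76 -0.35  1.31 -0.11] 0.0
    60 [-0.25  0.14  1.6   0.15  1.49 -0.53] 0.0
    90 [-0.47  0.44  1.4   0.51  1.79 -0.75] 0.0
    110 [-0.55  0.68  1.25  0.71  2.   -0.79] 0.0
    130 [-0.59  0.92  1.13  0.92  2.19 -0.77] 0.0
   stand [ 0.07  0.07  1.98 -0.98  1.13  0.27] 2.220446049250313e-15
50 30 grasp [ 0.61  0.04  2.21 -0.95  1.21  0.6 ] 0.0 over [ 0.34 -0.14  2.   -0.92  1.25  0.12] 0.0
    30 [ 0.04 -0.09  1.86 -0.33  1.21 -0.39] 0.0
    60 [-0.24  0.16  1.58  0.13  1.52 -0.78] 0.0
    90 [-0.41  0.54  1.26  0.41  1.91 -0.92] 0.0
    110 [-0.48  0.
[... 701 characters left out ...]
 1.3   0.05] 0.0
    60 [-0.15  0.07  1.66  0.    1.4  -0.41] 0.0
    90 [-0.41  0.33  1.47  0.4   1.68 -0.7 ] 0.0
    110 [-0.52  0.56  1.32  0.61  1.89 -0.78] 0.0
    130 [-0.58  0.8   1.19  0.81  2.1  -0.79] 0.0
   stand [ 0.14  0.17  1.99 -1.18  1.2   0.48] 4.330868996760273e-12
60 30 grasp [ 0.7   0.21  2.17 -1.08  1.31  0.78] 0.0 over [ 0.42 -0.06  2.04 -1.11  1.29  0.31] 0.0
    30 [ 0.14 -0.11  1.94 -0.53  1.16 -0.2 ] 0.0
    60 [-0.16  0.06  1.68  0.    1.4  -0.68] 0.0
    90 [-0.37  0.4   1.37  0.33  1.78 -0.89] 0.0
    110 [-0.45  0.67  1.16  0.5   2.03 -0.92] 0.0
    130 [-0.49  0.94  0.97  0.7   2.27 -0.87] 0.0
   stand [ 0.09 -0.04  2.21 -1.31  0.95  0.4 ] 9.795617650354416e-10
```

```bash
cat > plan.py <<'E'
from fk import *
np.set_printoptions(precision=4,suppress=True)
D=np.pi/180; AL=55*D; TH=20*D
d=np.array([np.sin(TH),-np.cos(TH),0])
TZ=pose(AL,TH).apply([0,0,1]); 
def cur():
    from h import st
    s,Rm=st(); return s['tool_pos'],Ro.from_matrix(Rm)
def delta(x,R):
    p,Rc=cur(); print('shift mm',1000*Rc.inv().apply(np.array(x)-p),'turn',(Rc.inv()*R).as_rotvec()); return
E
python3 - <<'E'
from plan import *
cup=np.array([.443,.034,.055]); g=cup+.005*TZ; pre=g-.12*TZ
print('d',d,'TZ',TZ,'tcp grasp',g,'pre',pre)
p,R=cur()
print('az part then tilt:', (R.inv()*pose(0,TH)).as_rotvec(), (pose(0,TH).inv()*pose(AL,TH)).as_rotvec())
print('shift to pre+z', 1000*R.inv().apply(np.array([pre[0],pre[1],.25])-p))
E
```

```text
d [ 0.342  -0.9397  0.    ] TZ [ 0.2802 -0.7698 -0.5736] tcp grasp [0.4444 0.0302 0.0521] pre [0.4108 0.1225 0.121 ]
t 21.6 q [ 0.109  0.089  1.506 -0.     1.543  0.108] p [0.5768 0.1144 0.2472] F [ 0.1 -0.7 -0.5] op 0.0932
toolaxes x [-0.  1.  0.] y [1.    0.    0.003] z [ 0.003  0.    -1.   ]
az part then tilt: [ 0.0032  0.0002 -0.3487] [-0.     -0.9599  0.    ]
shift to pre+z [   8.1954 -165.9965   -3.3326]
```

Emit:
{"name": "step_arm", "arguments": {"targets": [{"tx": 2, "ty": -41.5, "tz": 0, "ax": 0, "ay": 0, "az": 0, "grip": 0}, {"tx": 2, "ty": -41.5, "tz": 0, "ax": 0, "ay": 0, "az": 0, "grip": 0}, {"tx": 2, "ty": -41.5, "tz": 0, "ax": 0, "ay": 0, "az": 0, "grip": 0}, {"tx": 2, "ty": -41.5, "tz": 0, "ax": 0, "ay": 0, "az": 0, "grip": 0}, {"tx": 0, "ty": 0, "tz": 0, "ax": 0, "ay": 0, "az": -0.1163, "grip": 0}, {"tx": 0, "ty": 0, "tz": 0, "ax": 0, "ay": 0, "az": -0.1163, "grip": 0}, {"tx": 0, "ty": 0, "tz": 0, "ax": 0, "ay": 0, "az": -0.1163, "grip": 0}, {"tx": 0, "ty": 0, "tz": 0, "ax": 0, "ay": -0.12, "az": 0, "grip": 0}, {"tx": 0, "ty": 0, "tz": 0, "ax": 0, "ay": -0.12, "az": 0, "grip": 0}, {"tx": 0, "ty": 0, "tz": 0, "ax": 0, "ay": -0.12, "az": 0, "grip": 0}, {"tx": 0, "ty": 0, "tz": 0, "ax": 0, "ay": -0.12, "az": 0, "grip": 0}, {"tx": 0, "ty": 0, "tz": 0, "ax": 0, "ay": -0.12, "az": 0, "grip": 0}, {"tx": 0, "ty": 0, "tz": 0, "ax": 0, "ay": -0.12, "az": 0, "grip": 0}, {"tx": 0, "ty": 0, "tz": 0, "ax": 0, "ay": -0.12, "az": 0, "grip": 0}, {"tx": 0, "ty": 0, "tz": 0, "ax": 0, "ay": -0.12, "az": 0, "grip": 0}, {"tx": 0, "ty": 0, "tz": 0, "ax": 0, "ay": 0, "az": 0, "grip": 0}, {"tx": 0, "ty": 0, "tz": 0, "ax": 0, "ay": 0, "az": 0, "grip": 0}], "squeeze": 45}}

```text
t: 23.3
tool_pos: [0.4092, 0.1221, 0.2438]
orientation: [1.298, 1.861, -0.68]
force: [0.3, 0.0, -0.1]
opening: 0.0928
```

```bash
python3 - <<'E'
from plan import *
from h import snap
delta([.4108,.1225,.121],pose(AL,TH))
snap('top','t10.png');snap('wrist','w10.png');snap('scene','s10.png')
E
```

```text
t 23.3 q [ 0.816 -0.003  1.899 -0.835  1.739  0.534] p [0.4092 0.1221 0.2438] F [ 0.3  0.  -0.1] op 0.0928
toolaxes x [-0.201  0.538 -0.819] y [ 0.939  0.344 -0.004] z [ 0.279 -0.77  -0.574]
shift mm [100.4305   2.1678  70.6238] turn [-0.0012 -0.0008  0.0046]
```

View pics/t10.png

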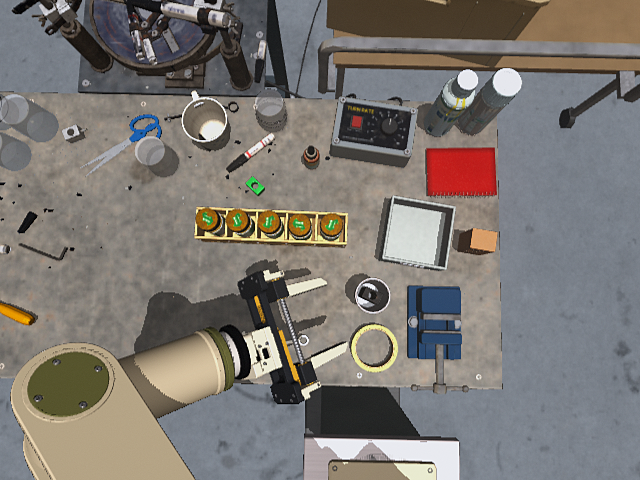

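View pics/s10.png

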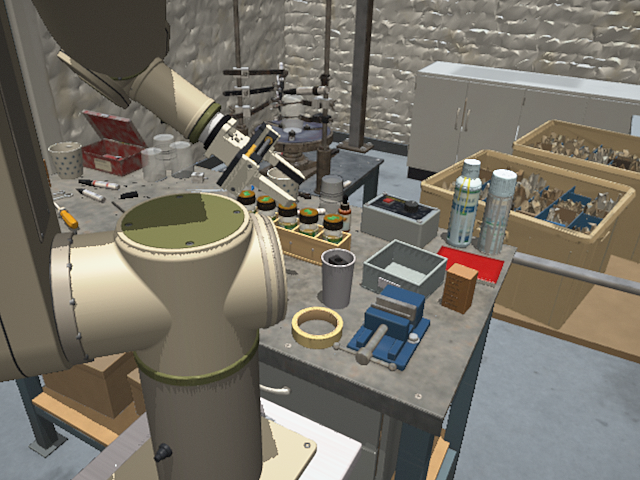

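View pics/w10.png

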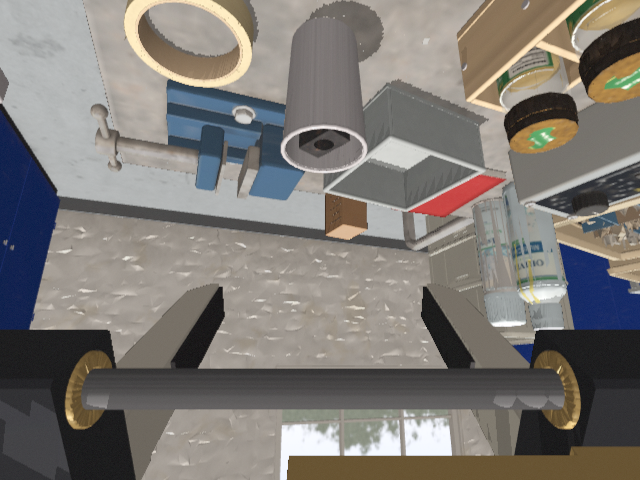

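The top view at t10 shows all five jars in the rack, and the cup, bin and stand haven't moved. The gripper points at the cup from the left. I'll check clearance to the tape roll, near (374,348), before going down.

```bash
python3 - <<'E'
from h import *
T=robot.read_camera('top');S=robot.read_camera('scene')
for p in [(374,324),(374,348),(350,348),(398,348)]: print(p,at_z(T,*p,.03))
# tape top-surface centre: scene ellipse centre approx (317,323)
print(tri([(T,374,348),(S,317.5,325)])[0], 'vise',at_z(T,407,286,.03),at_z(T,440,286,.09))
E
```

```text
(374, 324) [0.38494155 0.02122205 0.03      ]
(374, 348) [0.3369234  0.02071421 0.03      ]
(350, 348) [0.33580765 0.06936654 0.03      ]
(398, 348) [ 0.33803937 -0.02794746  0.03      ]
[0.33560654 0.01882595 0.01719549] vise [ 0.46364925 -0.04584717  0.03      ] [ 0.46411139 -0.09794794  0.09      ]
```

Emit:
{"name": "step_arm", "arguments": {"targets": [{"tx": 25.1, "ty": 0.5, "tz": 17.6, "ax": 0, "ay": 0, "az": 0.0046, "grip": 0}, {"tx": 25.1, "ty": 0.5, "tz": 17.6, "ax": 0, "ay": 0, "az": 0, "grip": 0}, {"tx": 25.1, "ty": 0.5, "tz": 17.6, "ax": 0, "ay": 0, "az": 0, "grip": 0}, {"tx": 25.1, "ty": 0.5, "tz": 17.6, "ax": 0, "ay": 0, "az": 0, "grip": 0}, {"tx": 0, "ty": 0, "tz": 0, "ax": 0, "ay": 0, "az": 0, "grip": 0}, {"tx": 0, "ty": 0, "tz": 0, "ax": 0, "ay": 0, "az": 0, "grip": 0}, {"tx": 0, "ty": 0, "tz": 0, "ax": 0, "ay": 0, "az": 0, "grip": 0}]}}

```text
t: 24.25
tool_pos: [0.4132, 0.1236, 0.125]
orientation: [1.306, 1.852, -0.671]
force: [0.5, 0.7, 0.2]
opening: 0.0932
```

```bash
python3 - <<'E'
from plan import *
from h import snap,robot,proj,at_z
delta([.4444,.0302,.0521],pose(AL,TH))
c=snap('wrist','w11.png')
for X in [(.443,.034,.105),(.443,.034,0)]: print(proj(c,X))
E
```

```text
t 24.25 q [ 0.813  0.192  1.939 -0.822  1.574  0.719] p [0.4132 0.1236 0.125 ] F [0.5 0.7 0.2] op 0.0932
toolaxes x [-0.19   0.542 -0.819] y [0.941 0.339 0.007] z [ 0.281 -0.769 -0.574]
shift mm [  3.1205  -2.7803 122.446 ] turn [ 0.0015 -0.001  -0.0072]
[320.0629 303.8322]
[319.504  167.2133]
```

View pics/w11.png

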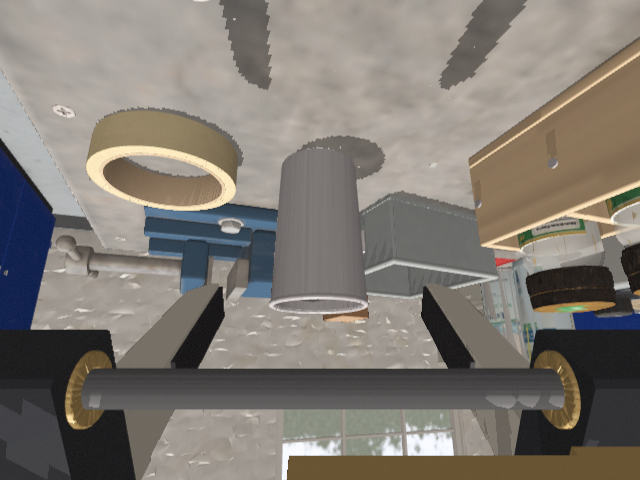

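The wrist view has the cup centred: rim at (319,303), predicted (320,304). I'll advance.

Emit:
{"name": "step_arm", "arguments": {"targets": [{"tx": 0.5, "ty": -0.4, "tz": 23, "ax": 0, "ay": 0, "az": 0, "grip": 0}, {"tx": 0.5, "ty": -0.4, "tz": 23, "ax": 0, "ay": 0, "az": 0, "grip": 0}, {"tx": 0.5, "ty": -0.4, "tz": 23, "ax": 0, "ay": 0, "az": 0, "grip": 0}, {"tx": 0.5, "ty": -0.4, "tz": 23, "ax": 0, "ay": 0, "az": 0, "grip": 0}, {"tx": 0, "ty": 0, "tz": 23, "ax": 0, "ay": 0, "az": 0, "grip": 0}, {"tx": 0, "ty": 0, "tz": 0, "ax": 0, "ay": 0, "az": 0, "grip": 0}, {"tx": 0, "ty": 0, "tz": 0, "ax": 0, "ay": 0, "az": 0, "grip": 0}, {"tx": 0, "ty": 0, "tz": 0, "ax": 0, "ay": 0, "az": 0, "grip": 0}]}}

```text
t: 25.1
tool_pos: [0.4434, 0.0361, 0.0567]
orientation: [1.305, 1.853, -0.671]
force: [-0.1, -0.4, 0.5]
opening: 0.0929
```

```bash
python3 - <<'E'
from plan import *
from h import snap,robot,proj,at_z
delta([.4444,.0302,.0521],pose(AL,TH))
c=snap('wrist','w12.png')
E
```

```text
t 25.1 q [ 0.636  0.237  2.055 -0.932  1.363  0.75 ] p [0.4434 0.0361 0.0567] F [-0.1 -0.4  0.5] op 0.0929
toolaxes x [-0.19   0.542 -0.819] y [0.94  0.34  0.006] z [ 0.282 -0.769 -0.574]
shift mm [ 0.3757 -1.1058  7.4944] turn [ 0.0019 -0.0006 -0.0065]
```

View pics/w12.png

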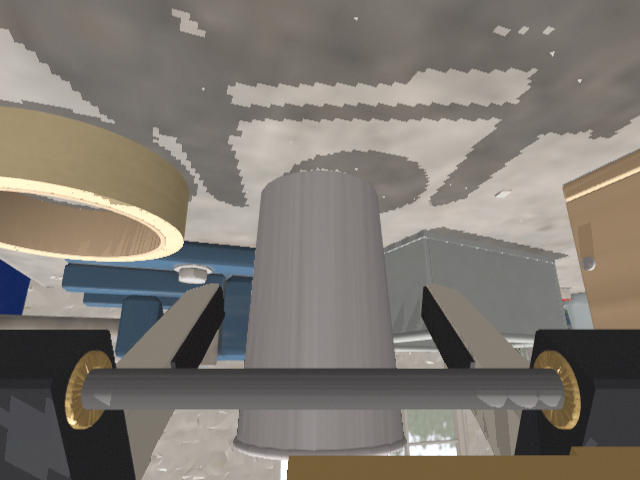

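Emit:
{"name": "step_arm", "arguments": {"targets": [{"tx": 0.3, "ty": -1, "tz": 7, "ax": 0.0015, "ay": 0, "az": -0.0065, "grip": 0}, {"tx": 0, "ty": 0, "tz": 0, "ax": 0, "ay": 0, "az": 0, "grip": 0}, {"tx": 0, "ty": 0, "tz": 0, "ax": 0, "ay": 0, "az": 0, "grip": 255}, {"tx": 0, "ty": 0, "tz": 0, "ax": 0, "ay": 0, "az": 0, "grip": 255}, {"tx": 0, "ty": 0, "tz": 0, "ax": 0, "ay": 0, "az": 0, "grip": 255}, {"tx": 0, "ty": 0, "tz": 0, "ax": 0, "ay": 0, "az": 0, "grip": 255}, {"tx": 0, "ty": 0, "tz": 0, "ax": 0, "ay": 0, "az": 0, "grip": 255}, {"tx": 0, "ty": 0, "tz": 0, "ax": 0, "ay": 0, "az": 0, "grip": 255}, {"tx": 0, "ty": 0, "tz": 0, "ax": 0, "ay": 0, "az": 0, "grip": 255}, {"tx": 0, "ty": 0, "tz": 0, "ax": 0, "ay": 0, "az": 0, "grip": 255}], "squeeze": 50}}

```text
t: 26.15
tool_pos: [0.4438, 0.0296, 0.0513]
orientation: [1.299, 1.858, -0.679]
force: [1.7, 0.1, 1.5]
opening: 0.0606
```

```bash
python3 - <<'E'
from plan import *
delta([.4444,.0302,.22],pose(AL,TH))
E
```

```text
t 26.15 q [ 0.624  0.243  2.062 -0.94   1.35   0.747] p [0.4438 0.0296 0.0513] F [1.7 0.1 1.5] op 0.0606
toolaxes x [-0.198  0.538 -0.819] y [ 0.94   0.342 -0.002] z [ 0.279 -0.77  -0.574]
shift mm [-137.9456    0.4981  -97.0621] turn [-0.0008  0.      0.0017]
```

Emit:
{"name": "step_arm", "arguments": {"targets": [{"tx": -4, "ty": 0, "tz": -2.8, "ax": 0, "ay": 0, "az": 0, "grip": 255}, {"tx": -16, "ty": 0, "tz": -11.2, "ax": 0, "ay": 0, "az": 0, "grip": 255}, {"tx": -24, "ty": 0, "tz": -16.8, "ax": 0, "ay": 0, "az": 0, "grip": 255}, {"tx": -24, "ty": 0, "tz": -16.8, "ax": 0, "ay": 0, "az": 0, "grip": 255}, {"tx": -24, "ty": 0, "tz": -16.8, "ax": 0, "ay": 0, "az": 0, "grip": 255}, {"tx": -24, "ty": 0, "tz": -16.8, "ax": 0, "ay": 0, "az": 0, "grip": 255}, {"tx": -22, "ty": 0, "tz": -15.8, "ax": 0, "ay": 0, "az": 0, "grip": 255}, {"tx": 0, "ty": 0, "tz": 0, "ax": 0, "ay": 0, "az": 0, "grip": 255}, {"tx": 0, "ty": 0, "tz": 0, "ax": 0, "ay": 0, "az": 0, "grip": 255}]}}

```text
t: 27.05
tool_pos: [0.4433, 0.0299, 0.2189]
orientation: [1.3, 1.859, -0.679]
force: [-0.4, 0.1, -4.1]
opening: 0.0608
```

```bash
python3 - <<'E'
from plan import *
from h import snap
b=np.array([.572,-.064,.22])-.03*d+.005*TZ
print(b);delta(b,pose(AL,TH))
snap('scene','s13.png');snap('top','t13.png')
E
```

```text
[ 0.5631 -0.0397  0.2171]
t 27.05 q [ 0.624 -0.095  2.036 -0.906  1.571  0.456] p [0.4433 0.0299 0.2189] F [-0.4  0.1 -4.1] op 0.0608
toolaxes x [-0.198  0.539 -0.818] y [ 0.94   0.342 -0.002] z [ 0.278 -0.77  -0.575]
shift mm [-59.813   88.8344  87.8537] turn [-0.0015 -0.0012  0.0017]
```

View pics/s13.png

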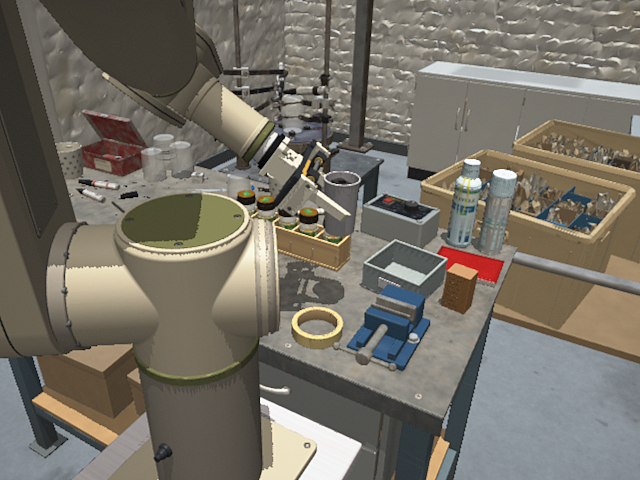

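View pics/t13.png

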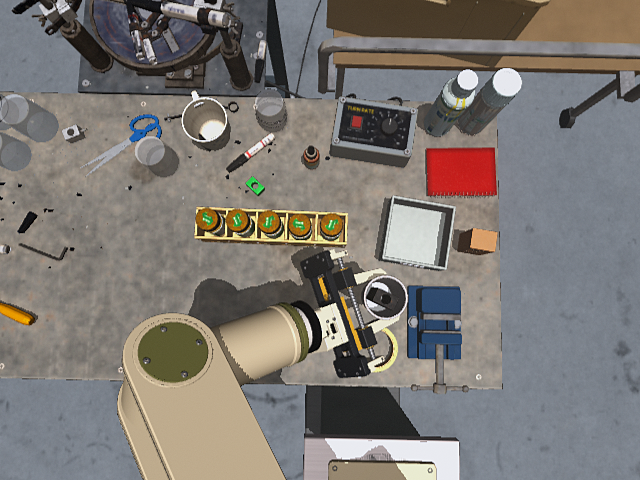

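Emit:
{"name": "step_arm", "arguments": {"targets": [{"tx": -12, "ty": 17.8, "tz": 17.6, "ax": 0, "ay": 0, "az": 0, "grip": 255}, {"tx": -12, "ty": 17.8, "tz": 17.6, "ax": 0, "ay": 0, "az": 0, "grip": 255}, {"tx": -12, "ty": 17.8, "tz": 17.6, "ax": 0, "ay": 0, "az": 0, "grip": 255}, {"tx": -12, "ty": 17.8, "tz": 17.6, "ax": 0, "ay": 0, "az": 0, "grip": 255}, {"tx": -12, "ty": 17.8, "tz": 17.6, "ax": 0, "ay": 0, "az": 0, "grip": 255}, {"tx": 18.4, "ty": 0, "tz": 12.9, "ax": 0, "ay": 0, "az": 0, "grip": 255}, {"tx": 18.4, "ty": 0, "tz": 12.9, "ax": 0, "ay": 0, "az": 0, "grip": 255}, {"tx": 0, "ty": 0, "tz": 0, "ax": 0, "ay": 0, "az": 0, "grip": 255}, {"tx": 0, "ty": 0, "tz": 0, "ax": 0, "ay": 0, "az": 0, "grip": 255}, {"tx": 0, "ty": 0, "tz": 0, "ax": 0, "ay": 0, "az": 0, "grip": 255}]}}

```text
t: 28.15
tool_pos: [0.5639, -0.0397, 0.1739]
orientation: [1.299, 1.858, -0.679]
force: [-0.1, -0.4, -2.4]
opening: 0.0606
```

```bash
python3 - <<'E'
from plan import *
from h import snap
delta([.5631,-.0397,.172],pose(AL,TH))
from h import robot
q=robot.read_state()['q']
for r in range(0,131,10):
    q2,e=ik([.5631,-.0397,.172],pose(AL,TH,r*D),q);print(r,q2,round(e,4),np.abs(q2-q).max());q=q2
E
```

```text
t 28.15 q [ 0.381  0.137  1.895 -1.     1.338  0.4  ] p [ 0.5639 -0.0397  0.1739] F [-0.1 -0.4 -2.4] op 0.0606
toolaxes x [-0.198  0.538 -0.819] y [ 0.94   0.342 -0.002] z [ 0.279 -0.77  -0.573]
shift mm [ 1.6792 -0.7699  0.8434] turn [-0.001   0.0004  0.0022]
0 [ 0.3813  0.1372  1.8987 -1.0011  1.3349  0.4059] 0.0 0.005626734001553724
10 [ 0.3023  0.0545  1.8865 -0.829   1.28    0.2371] 0.0 0.17202551075272932
20 [ 0.2081  0.0024  1.8588 -0.6406  1.2538  0.0569] 0.0 0.18843789812148182
30 [ 0.1038 -0.017   1.817  -0.4452  1.2599 -0.1246] 0.0 0.195429121550922
40 [-0.0047 -0.0038  1.7629 -0.2548  1.2985 -0.2953] 0.0 0.19033981412543977
50 [-0.1108  0.0394  1.6986 -0.0799  1.3654 -0.4451] 0.0 0.17496370283102478
60 [-0.2091  0.1083  1.6262  0.0745  1.4537 -0.5686] 0.0 0.15436730164480522
70 [-0.2961  0.1977  1.548   0.2083  1.556  -0.6651] 0.0 0.13381075904276335
80 [-0.3703  0.3025  1.4658  0.3251  1.6661 -0.7363] 0.0 0.11674326634854248
90 [-0.4313  0.4181  1.3819  0.4297  1.7792 -0.785 ] 0.0 0.1155242699687053
100 [-0.48    0.5402  1.298   0.5276  1.8923 -0.8138] 0.0 0.1221433536065577
110 [-0.5174  0.6655  1.2162  0.6238  2.0029 -0.8245] 0.0 0.12529336446221073
120 [-0.5444  0.7909  1.1387  0.723   2.1092 -0.8182] 0.0 0.12544503821463782
130 [-0.5619  0.9139  1.0677  0.8296  2.2097 -0.7952] 0.0 0.12291123451238084
```

Emit:
{"name": "step_arm", "arguments": {"targets": [{"tx": 11.5, "ty": 0, "tz": -16.4, "ax": 0, "ay": 0, "az": 0, "grip": 255}, {"tx": 0, "ty": 0, "tz": 0, "ax": 0, "ay": 0.06, "az": 0, "grip": 255}, {"tx": 0, "ty": 0, "tz": 0, "ax": 0, "ay": 0.1, "az": 0, "grip": 255}, {"tx": 0, "ty": 0, "tz": 0, "ax": 0, "ay": 0.1, "az": 0, "grip": 255}, {"tx": 0, "ty": 0, "tz": 0, "ax": 0, "ay": 0.1, "az": 0, "grip": 255}, {"tx": 0, "ty": 0, "tz": 0, "ax": 0, "ay": 0.1, "az": 0, "grip": 255}, {"tx": 0, "ty": 0, "tz": 0, "ax": 0, "ay": 0.1, "az": 0, "grip": 255}, {"tx": 0, "ty": 0, "tz": 0, "ax": 0, "ay": 0.1, "az": 0, "grip": 255}, {"tx": 0, "ty": 0, "tz": 0, "ax": 0, "ay": 0.1, "az": 0, "grip": 255}, {"tx": 0, "ty": 0, "tz": 0, "ax": 0, "ay": 0.1, "az": 0, "grip": 255}, {"tx": 0, "ty": 0, "tz": 0, "ax": 0, "ay": 0.1, "az": 0, "grip": 255}, {"tx": 0, "ty": 0, "tz": 0, "ax": 0, "ay": 0.1, "az": 0, "grip": 255}, {"tx": 0, "ty": 0, "tz": 0, "ax": 0, "ay": 0.1, "az": 0, "grip": 255}, {"tx": 0, "ty": 0, "tz": 0, "ax": 0, "ay": 0.1, "az": 0, "grip": 255}, {"tx": 0, "ty": 0, "tz": 0, "ax": 0, "ay": 0, "az": 0, "grip": 255}, {"tx": 0, "ty": 0, "tz": 0, "ax": 0, "ay": 0, "az": 0, "grip": 255}]}}

```text
t: 29.75
tool_pos: [0.5571, -0.022, 0.1737]
orientation: [-1.657, -2.364, -0.244]
force: [-0.9, -0.1, -4.3]
opening: 0.0607
```

```bash
python3 - <<'E'
from plan import *
from h import snap
p,R=cur()
print('rot so far', (pose(AL,TH).inv()*R).as_rotvec()/D)
print('target',np.array([.572,-.064,.172])-.05*d)
snap('scene','s14.png');snap('top','t14.png')
E
```

```text
t 29.75 q [-0.286  0.193  1.557  0.236  1.573 -0.655] p [ 0.5571 -0.022   0.1737] F [-0.9 -0.1 -4.3] op 0.0607
toolaxes x [-0.326  0.899  0.292] y [ 0.94   0.341 -0.003] z [-0.102  0.274 -0.956]
rot so far [ 0.1676 72.002  -0.0138]
target [ 0.5549 -0.017   0.172 ]
```

View pics/s14.png

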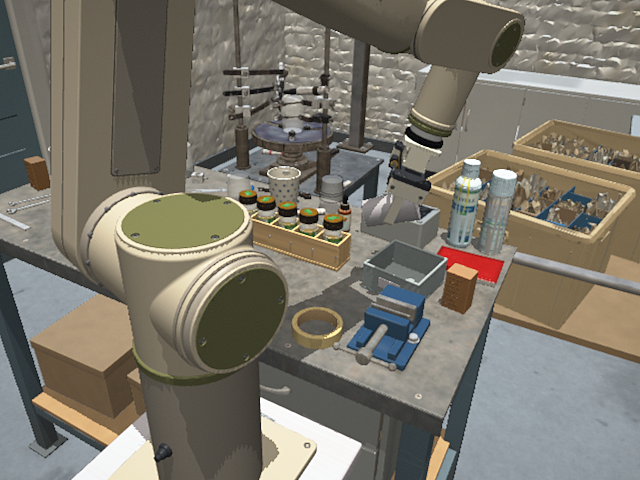

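View pics/t14.png

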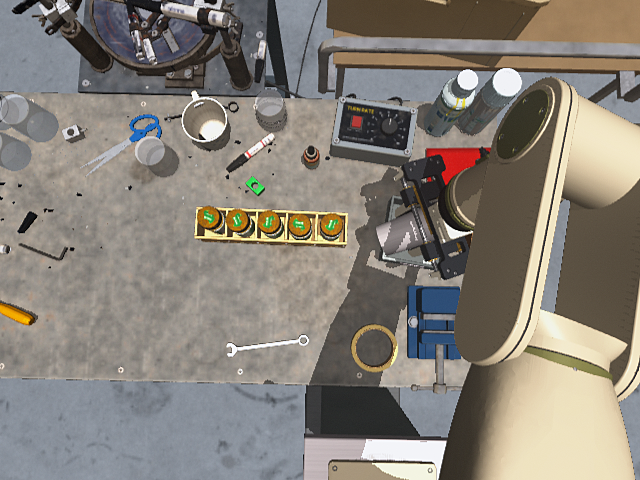

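```bash
python3 - <<'E'
from h import *
T=robot.read_camera('top');S=robot.read_camera('scene')
np.set_printoptions(precision=3,suppress=True)
# can tops: top px (467,80),(507,82); scene (472,163),(503,175)
print(tri([(T,467,80),(S,472,163)]),tri([(T,507,82),(S,503,175)]))
print(at_z(T,437,122,.02),at_z(T,473,122,.02),at_z(T,373,130,.07),at_z(T,332,155,.07),at_z(T,412,162,.07))
E
```

```text
(array([ 0.822, -0.115,  0.209]), [array([-0.3,  0.1]), array([ 0.2, -0.1])]) (array([ 0.826, -0.189,  0.195]), [array([-1.4,  0.7]), array([ 1.1, -0.4])])
[ 0.818 -0.112  0.02 ] [ 0.82 -0.19  0.02] [0.779 0.032 0.07 ] [0.724 0.115 0.07 ] [ 0.714 -0.048  0.07 ]
```

The cup is tipped 72° over the bin. The cans' near edge is at x≈0.79, clear of the gripper's sweep to about 0.72. Now the slow pour.

Emit:
{"name": "step_arm", "arguments": {"targets": [{"tx": 0, "ty": 0, "tz": 0, "ax": 0, "ay": 0.06, "az": 0, "grip": 255}, {"tx": 0, "ty": 0, "tz": 0, "ax": 0, "ay": 0.06, "az": 0, "grip": 255}, {"tx": 0, "ty": 0, "tz": 0, "ax": 0, "ay": 0.06, "az": 0, "grip": 255}, {"tx": 0, "ty": 0, "tz": 0, "ax": 0, "ay": 0.06, "az": 0, "grip": 255}, {"tx": 0, "ty": 0, "tz": 0, "ax": 0, "ay": 0.06, "az": 0, "grip": 255}, {"tx": 0, "ty": 0, "tz": 0, "ax": 0, "ay": 0.06, "az": 0, "grip": 255}, {"tx": 0, "ty": 0, "tz": 0, "ax": 0, "ay": 0.05, "az": 0, "grip": 255}, {"tx": 0, "ty": 0, "tz": 0, "ax": 0, "ay": 0.05, "az": 0, "grip": 255}, {"tx": 0, "ty": 0, "tz": 0, "ax": 0, "ay": 0.05, "az": 0, "grip": 255}, {"tx": 0, "ty": 0, "tz": 0, "ax": 0, "ay": 0.05, "az": 0, "grip": 255}, {"tx": 0, "ty": 0, "tz": 0, "ax": 0, "ay": 0.05, "az": 0, "grip": 255}, {"tx": 0, "ty": 0, "tz": 0, "ax": 0, "ay": 0.05, "az": 0, "grip": 255}, {"tx": 0, "ty": 0, "tz": 0, "ax": 0, "ay": 0.05, "az": 0, "grip": 255}, {"tx": 0, "ty": 0, "tz": 0, "ax": 0, "ay": 0.05, "az": 0, "grip": 255}, {"tx": 0, "ty": 0, "tz": 0, "ax": 0, "ay": 0, "az": 0, "grip": 255}, {"tx": 0, "ty": 0, "tz": 0, "ax": 0, "ay": 0, "az": 0, "grip": 255}]}}

```text
t: 31.55
tool_pos: [0.557, -0.0206, 0.1731]
orientation: [-1.245, -1.777, -0.724]
force: [-0.9, 0.9, -2.9]
opening: 0.0611
```

```bash
python3 - <<'E'
from plan import *
from h import snap
p,R=cur()
print('rot so far', (pose(AL,TH).inv()*R).as_rotvec()/D)
import cv2
c=snap('scene','s15.png');cv2.imwrite('pics/s15c.png',cv2.resize(c['frame'][150:320,330:530],None,fx=3.5,fy=3.5));snap('wrist','w15.png');
E
```

```text
t 31.55 q [-0.515  0.701  1.222  0.686  2.042 -0.817] p [ 0.557  -0.0206  0.1731] F [-0.9  0.9 -2.9] op 0.0611
toolaxes x [-0.166  0.462  0.871] y [ 0.939  0.343 -0.003] z [-0.3    0.818 -0.491]
rot so far [  0.1932 115.6091  -0.0516]
```

View pics/s15c.png

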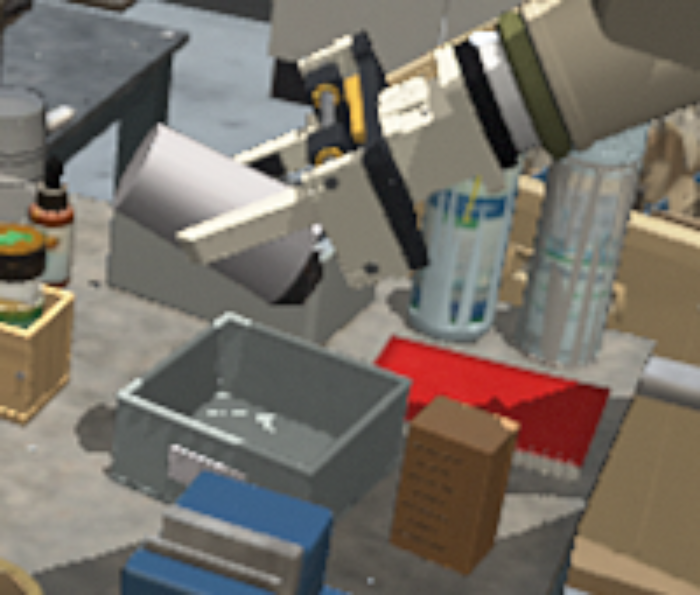

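View pics/w15.png

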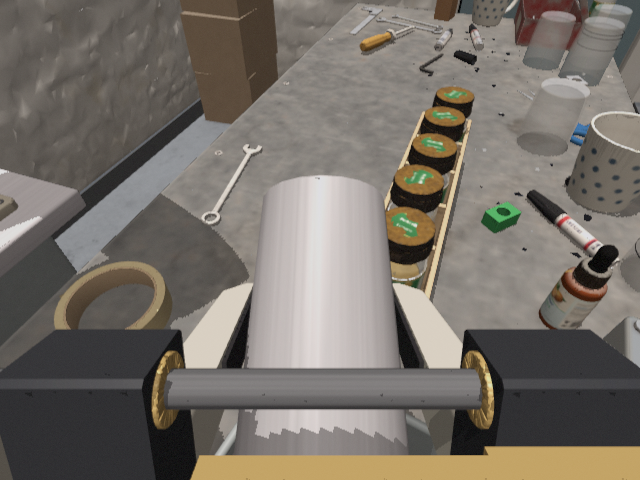

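At 115.6° a black block is just emerging at the mouth (scene crop ~(300,285)) and the bin is still empty. I'll keep tipping slowly.

Emit:
{"name": "step_arm", "arguments": {"targets": [{"tx": 0, "ty": 0, "tz": 0, "ax": 0, "ay": 0.04, "az": 0, "grip": 255}, {"tx": 0, "ty": 0, "tz": 0, "ax": 0, "ay": 0.04, "az": 0, "grip": 255}, {"tx": 0, "ty": 0, "tz": 0, "ax": 0, "ay": 0.04, "az": 0, "grip": 255}, {"tx": 0, "ty": 0, "tz": 0, "ax": 0, "ay": 0.04, "az": 0, "grip": 255}, {"tx": 0, "ty": 0, "tz": 0, "ax": 0, "ay": 0.04, "az": 0, "grip": 255}, {"tx": 0, "ty": 0, "tz": 0, "ax": 0, "ay": 0.04, "az": 0, "grip": 255}, {"tx": 0, "ty": 0, "tz": 0, "ax": 0, "ay": 0, "az": 0, "grip": 255}, {"tx": 0, "ty": 0, "tz": 0, "ax": 0, "ay": 0, "az": 0, "grip": 255}, {"tx": 0, "ty": 0, "tz": 0, "ax": 0, "ay": 0, "az": 0, "grip": 255}]}}

```text
t: 32.55
tool_pos: [0.5571, -0.0211, 0.1737]
orientation: [-1.108, -1.58, -0.839]
force: [-0.7, -0.3, -1.0]
opening: 0.0607
```

```bash
python3 - <<'E'
from plan import *
from h import snap
p,R=cur()
print('rot so far', (pose(AL,TH).inv()*R).as_rotvec()/D)
import cv2
c=snap('scene','s16.png');cv2.imwrite('pics/s16c.png',cv2.resize(c['frame'][150:320,330:530],None,fx=3.5,fy=3.5))
E
```

```text
t 32.55 q [-0.544  0.87   1.127  0.827  2.181 -0.8  ] p [ 0.5571 -0.0211  0.1737] F [-0.7 -0.3 -1. ] op 0.0607
toolaxes x [-0.09   0.253  0.963] y [ 0.94   0.342 -0.002] z [-0.33   0.905 -0.268]
rot so far [  0.1337 129.4326   0.0126]
```

View pics/s16c.png

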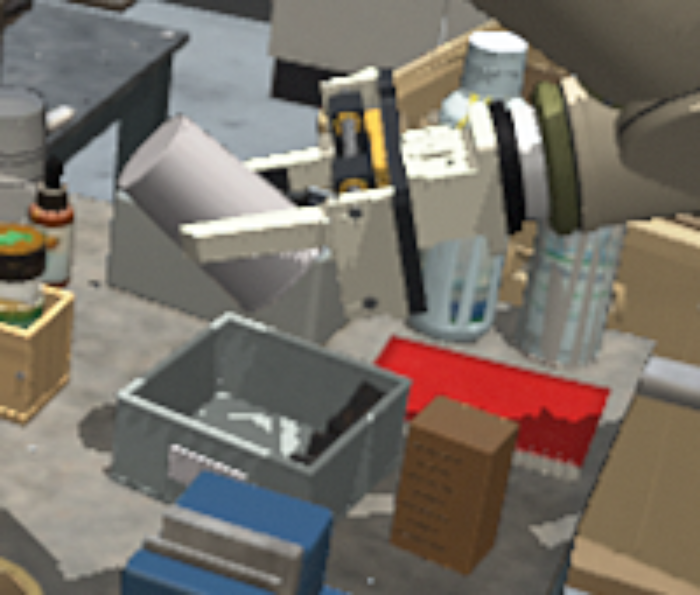

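Emit:
{"name": "step_arm", "arguments": {"targets": [{"tx": 0, "ty": 0, "tz": 0, "ax": 0, "ay": 0.06, "az": 0, "grip": 255}, {"tx": 0, "ty": 0, "tz": 0, "ax": 0, "ay": 0.06, "az": 0, "grip": 255}, {"tx": 0, "ty": 0, "tz": 0, "ax": 0, "ay": 0.06, "az": 0, "grip": 255}, {"tx": 0, "ty": 0, "tz": 0, "ax": 0, "ay": 0, "az": 0, "grip": 255}, {"tx": 0, "ty": 0, "tz": 0, "ax": 0, "ay": 0, "az": 0, "grip": 255}, {"tx": 0, "ty": 0, "tz": 0, "ax": 0, "ay": 0, "az": 0, "grip": 255}, {"tx": 0, "ty": 0, "tz": 0, "ax": 0, "ay": 0, "az": 0, "grip": 255}, {"tx": 0, "ty": 0, "tz": 0, "ax": 0, "ay": 0, "az": 0, "grip": 255}]}}

```text
t: 33.4
tool_pos: [0.5571, -0.0212, 0.1741]
orientation: [-1.003, -1.431, -0.913]
force: [0.2, 0.3, -1.3]
opening: 0.0611
```

```bash
python3 - <<'E'
from plan import *
from h import snap
p,R=cur()
print('rot so far', (pose(AL,TH).inv()*R).as_rotvec()/D)
import cv2
c=snap('scene','s17.png');cv2.imwrite('pics/s17c.png',cv2.resize(c['frame'][220:320,350:480],None,fx=6,fy=6,interpolation=cv2.INTER_CUBIC))
E
```

```text
t 33.4 q [-0.554  0.99   1.067  0.943  2.276 -0.767] p [ 0.5571 -0.0212  0.1741] F [ 0.2  0.3 -1.3] op 0.0611
toolaxes x [-0.03   0.087  0.996] y [ 0.94   0.342 -0.001] z [-0.341  0.936 -0.092]
rot so far [  0.098  139.693    0.0171]
```

View pics/s17c.png

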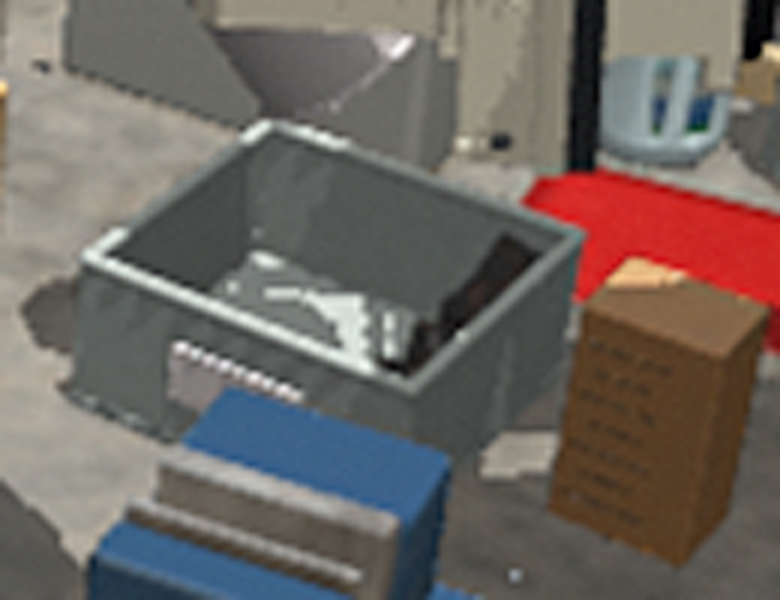

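Emit:
{"name": "step_arm", "arguments": {"targets": [{"tx": 0, "ty": 0, "tz": 0, "ax": 0, "ay": -0.06, "az": 0, "grip": 255}, {"tx": 0, "ty": 0, "tz": 0, "ax": 0, "ay": -0.12, "az": 0, "grip": 255}, {"tx": 0, "ty": 0, "tz": 0, "ax": 0, "ay": -0.12, "az": 0, "grip": 255}, {"tx": 0, "ty": 0, "tz": 0, "ax": 0, "ay": -0.12, "az": 0, "grip": 255}, {"tx": 0, "ty": 0, "tz": 0, "ax": 0, "ay": -0.12, "az": 0, "grip": 255}, {"tx": 0, "ty": 0, "tz": 0, "ax": 0, "ay": -0.12, "az": 0, "grip": 255}, {"tx": 0, "ty": 0, "tz": 0, "ax": 0, "ay": -0.12, "az": 0, "grip": 255}, {"tx": 0, "ty": 0, "tz": 0, "ax": 0, "ay": -0.12, "az": 0, "grip": 255}, {"tx": 0, "ty": 0, "tz": 0, "ax": 0, "ay": -0.12, "az": 0, "grip": 255}, {"tx": 0, "ty": 0, "tz": 0, "ax": 0, "ay": -0.12, "az": 0, "grip": 255}, {"tx": 0, "ty": 0, "tz": 0, "ax": 0, "ay": -0.12, "az": 0, "grip": 255}, {"tx": 0, "ty": 0, "tz": 0, "ax": 0, "ay": -0.12, "az": 0, "grip": 255}, {"tx": 0, "ty": 0, "tz": 0, "ax": 0, "ay": -0.12, "az": 0, "grip": 255}, {"tx": 0, "ty": 0, "tz": 0, "ax": 0, "ay": -0.12, "az": 0, "grip": 255}, {"tx": 0, "ty": 0, "tz": 0, "ax": 0, "ay": -0.12, "az": 0, "grip": 255}, {"tx": 0, "ty": 0, "tz": 0, "ax": 0, "ay": -0.12, "az": 0, "grip": 255}, {"tx": 0, "ty": 0, "tz": 0, "ax": 0, "ay": -0.12, "az": 0, "grip": 255}, {"tx": 0, "ty": 0, "tz": 0, "ax": 0, "ay": -0.12, "az": 0, "grip": 255}, {"tx": 0, "ty": 0, "tz": 0, "ax": 0, "ay": -0.12, "az": 0, "grip": 255}, {"tx": 0, "ty": 0, "tz": 0, "ax": 0, "ay": -0.12, "az": 0, "grip": 255}]}}

```text
t: 35.45
tool_pos: [0.5571, -0.0203, 0.1746]
orientation: [1.353, 1.933, -0.623]
force: [-0.6, -0.5, -1.9]
opening: 0.0606
```

Emit:
{"name": "step_arm", "arguments": {"targets": [{"tx": 0, "ty": 0, "tz": 0, "ax": 0, "ay": -0.098, "az": 0, "grip": 255}, {"tx": -24, "ty": 0, "tz": -17, "ax": 0, "ay": 0, "az": 0, "grip": 255}, {"tx": -24, "ty": 0, "tz": -17, "ax": 0, "ay": 0, "az": 0, "grip": 255}, {"tx": 0, "ty": 0, "tz": 0, "ax": 0, "ay": 0, "az": 0, "grip": 255}, {"tx": 0, "ty": 0, "tz": 0, "ax": 0, "ay": 0, "az": 0, "grip": 255}, {"tx": 0, "ty": 0, "tz": 0, "ax": 0, "ay": 0, "az": 0, "grip": 255}]}}

```text
t: 36.05
tool_pos: [0.5563, -0.021, 0.2311]
orientation: [1.301, 1.861, -0.679]
force: [-0.0, -0.8, -2.4]
opening: 0.0609
```

```bash
python3 - <<'E'
from plan import *
from h import snap
s=np.array([.5568,-.1851,.085+.055+.06])+.005*TZ
delta(s,pose(AL,TH))
import cv2
c=snap('top','t18.png');cv2.imwrite('pics/t18c.png',cv2.resize(c['frame'][180:310,340:510],None,fx=4.6,fy=4.6,interpolation=cv2.INTER_CUBIC))
c=snap('scene','s18.png');cv2.imwrite('pics/s18c.png',cv2.resize(c['frame'][150:320,310:510],None,fx=3.9,fy=3.5,interpolation=cv2.INTER_CUBIC))
E
```

```text
t 36.05 q [ 0.418  0.059  1.859 -0.968  1.43   0.322] p [ 0.5563 -0.021   0.2311] F [-0.  -0.8 -2.4] op 0.0609
toolaxes x [-0.199  0.54  -0.818] y [ 0.94   0.342 -0.003] z [ 0.277 -0.769 -0.576]
shift mm [-63.3229 -55.4107 149.2605] turn [-0.0024 -0.0027  0.0025]
```

View pics/t18c.png

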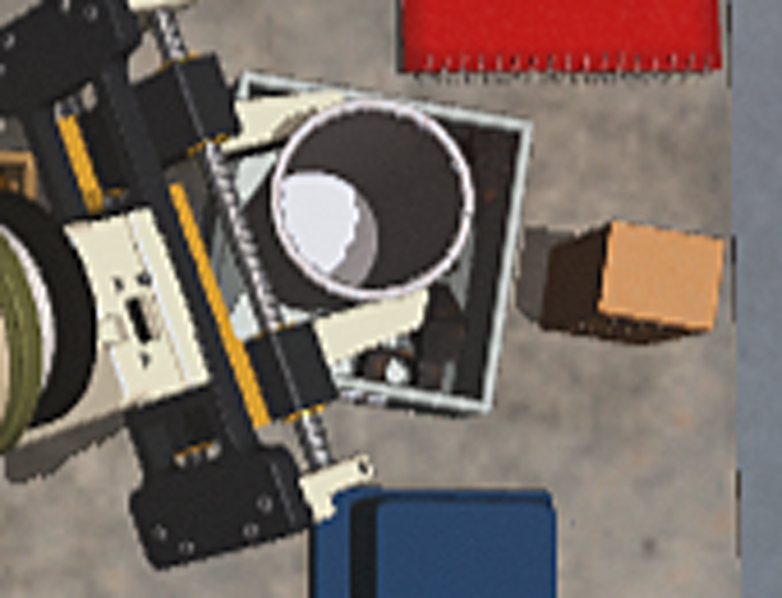

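View pics/s18c.png

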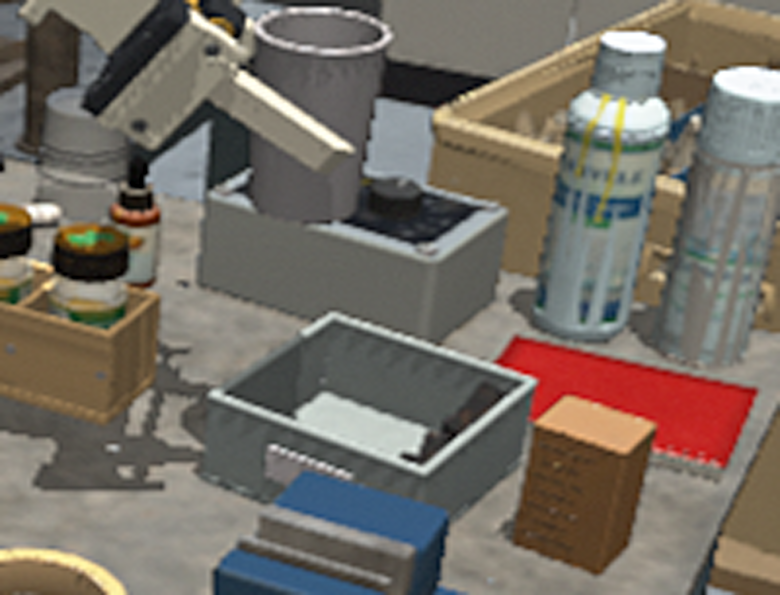

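```bash
python3 - <<'E'
from h import *
T=robot.read_camera('top');S=robot.read_camera('scene')
np.set_printoptions(precision=4,suppress=True)
t=((373.5+.5)/4.6-.5+340,(198.5+.5)/4.6-.5+180); s=((324+.5)/3.9-.5+310,(32+.5)/3.5-.5+150)
print(t,s,tri([(T,*t),(S,*s)]))
st()
cv2.imwrite('pics/s19c.png',cv2.resize(S['frame'][145:225,355:430],None,fx=7,fy=7,interpolation=cv2.INTER_CUBIC))
cv2.imwrite('pics/t19c.png',cv2.resize(T['frame'][190:255,380:460],None,fx=8,fy=8,interpolation=cv2.INTER_CUBIC))
# predicted outlines if cup is upright at grasp
s_,Rm=st(False); g=s_['tool_pos']-.005*Rm[:,2]
for z,r in [(-.055,.028),(.05,.033)]:
    a=np.linspace(0,2*np.pi,60); pts=np.array([proj(S,g+[r*np.cos(k),r*np.sin(k),z]) for k in a]); print('scene pred',z,pts.min(0),pts.max(0))
    pts=np.array([proj(T,g+[r*np.cos(k),r*np.sin(k),z]) for k in a]); print('top pred',z,pts.min(0),pts.max(0))
E
```

```text
(420.804347826087, 222.7608695652174) (392.7051282051282, 158.78571428571428) (array([ 0.5557, -0.0179,  0.2835]), [array([-0.2,  0.1]), array([ 0.2, -0. ])])
t 36.25 q [ 0.418  0.06   1.859 -0.968  1.43   0.322] p [ 0.5564 -0.0211  0.2312] F [ 0.1 -0.3 -1.9] op 0.0609
toolaxes x [-0.2    0.539 -0.818] y [ 0.94   0.342 -0.004] z [ 0.277 -0.77  -0.575]
scene pred -0.055 [373.5962 201.8758] [401.5153 214.0754]
top pred -0.055 [391.1299 216.4256] [423.0718 248.106 ]
scene pred 0.05 [375.2363 152.5632] [409.8366 164.8536]
top pred 0.05 [398.624  201.8915] [441.9558 244.775 ]
```

View pics/s19c.png

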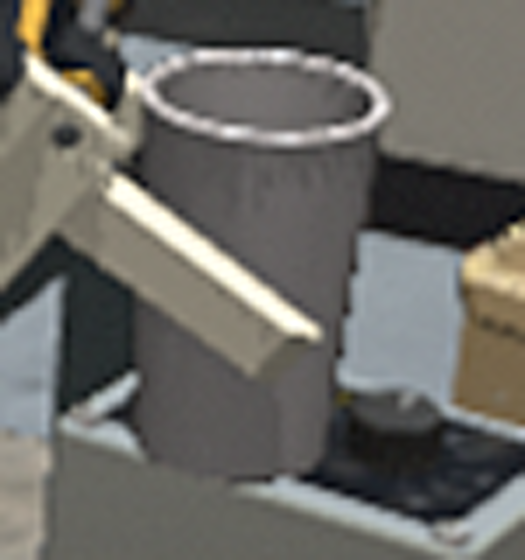

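View pics/t19c.png

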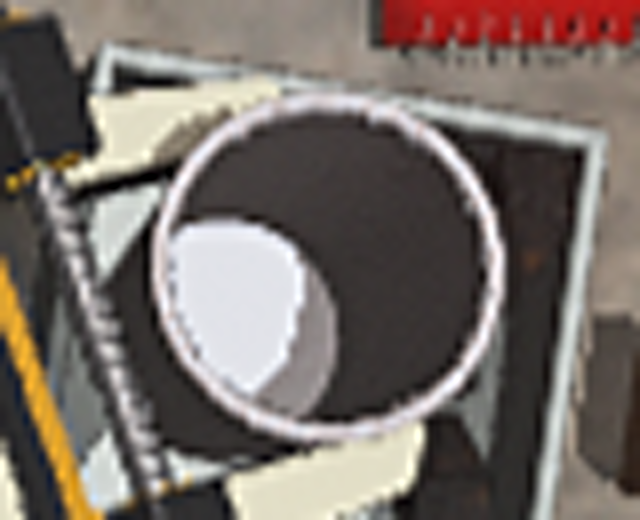

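The cup sits upright and unslipped in the hand: the outline matches prediction within 1 px, and the rim triangulates to z 0.2835. The cup is empty, and dark blocks lie by the bin's −y wall. I'll check the vise height before passing near it.

```bash
python3 - <<'E'
from h import *
T=robot.read_camera('top');S=robot.read_camera('scene')
np.set_printoptions(precision=4,suppress=True)
c1=lambda U,V:((U+.5)/4.6-.5+340,(V+.5)/4.6-.5+190)
c3=lambda U,V:((U+.5)/3.3-.5+260,(V+.5)/3.3-.5+195)
print(tri([(T,*c1(380,449)),(S,*c3(425,296))]),tri([(T,*c1(555,449)),(S,*c3(545,338))]))
E
python3 - <<'E'
import sys; sys.path.insert(0,'.')
from plan import *
s=np.array([.5568,-.1848,.2])+[.0014,-.0038,0]
delta(s,pose(AL,TH))
from h import robot
q=robot.read_state()['q']
for z in (.2,.137): q,e=ik([s[0],s[1],z],pose(AL,TH),q);print(q,e)
E
```

```text
(array([ 0.4612, -0.0687,  0.0662]), [array([-0.2,  0.1]), array([ 0.2, -0. ])]) (array([ 0.4624, -0.1436,  0.0631]), [array([-0.8,  0.3]), array([ 0.9, -0.1])])
t 36.35 q [ 0.418  0.059  1.858 -0.968  1.43   0.321] p [ 0.5566 -0.021   0.2315] F [-0.4 -0.  -1.2] op 0.0606
toolaxes x [-0.199  0.54  -0.818] y [ 0.94   0.342 -0.003] z [ 0.278 -0.769 -0.575]
shift mm [-64.94   -55.7122 147.4983] turn [-0.0021 -0.002   0.0027]
[ 0.0869 -0.0536  2.0367 -1.0628  1.1326  0.2137] 6.938893903907228e-16
[ 0.0869  0.0608  2.0584 -1.1242  1.07    0.3493] 4.468647674116254e-14
```

Emit:
{"name": "step_arm", "arguments": {"targets": [{"tx": -8.1, "ty": -7, "tz": 18.4, "ax": -0.002, "ay": -0.002, "az": 0.0027, "grip": 255}, {"tx": -8.1, "ty": -7, "tz": 18.4, "ax": 0, "ay": 0, "az": 0, "grip": 255}, {"tx": -8.1, "ty": -7, "tz": 18.4, "ax": 0, "ay": 0, "az": 0, "grip": 255}, {"tx": -8.1, "ty": -7, "tz": 18.4, "ax": 0, "ay": 0, "az": 0, "grip": 255}, {"tx": -8.1, "ty": -7, "tz": 18.4, "ax": 0, "ay": 0, "az": 0, "grip": 255}, {"tx": -8.1, "ty": -7, "tz": 18.4, "ax": 0, "ay": 0, "az": 0, "grip": 255}, {"tx": -8.1, "ty": -7, "tz": 18.4, "ax": 0, "ay": 0, "az": 0, "grip": 255}, {"tx": -8.1, "ty": -7, "tz": 18.4, "ax": 0, "ay": 0, "az": 0, "grip": 255}, {"tx": 0, "ty": 0, "tz": 0, "ax": 0, "ay": 0, "az": 0, "grip": 255}, {"tx": 0, "ty": 0, "tz": 0, "ax": 0, "ay": 0, "az": 0, "grip": 255}, {"tx": 0, "ty": 0, "tz": 0, "ax": 0, "ay": 0, "az": 0, "grip": 255}]}}

```text
t: 37.45
tool_pos: [0.5584, -0.1877, 0.2009]
orientation: [1.3, 1.856, -0.675]
force: [0.1, 0.2, -1.6]
opening: 0.0606
```

```bash
python3 - <<'E'
from plan import *
from h import snap
delta(np.array([.5582,-.1886,.1372]),pose(AL,TH))
import cv2
c=snap('top','t20.png');cv2.imwrite('pics/t20c.png',cv2.resize(c['frame'][180:310,360:530],None,fx=4.6,fy=4.6,interpolation=cv2.INTER_CUBIC))
c=snap('scene','s20.png');cv2.imwrite('pics/s20c.png',cv2.resize(c['frame'][160:330,360:520],None,fx=3.5,fy=3.5,interpolation=cv2.INTER_CUBIC))
E
```

```text
t 37.45 q [ 0.089 -0.055  2.036 -1.062  1.134  0.214] p [ 0.5584 -0.1877  0.2009] F [ 0.1  0.2 -1.6] op 0.0606
toolaxes x [-0.195  0.539 -0.819] y [0.94  0.342 0.001] z [ 0.281 -0.769 -0.574]
shift mm [51.7109 -0.6285 37.1828] turn [ 0.001   0.     -0.0008]
```

View pics/t20c.png

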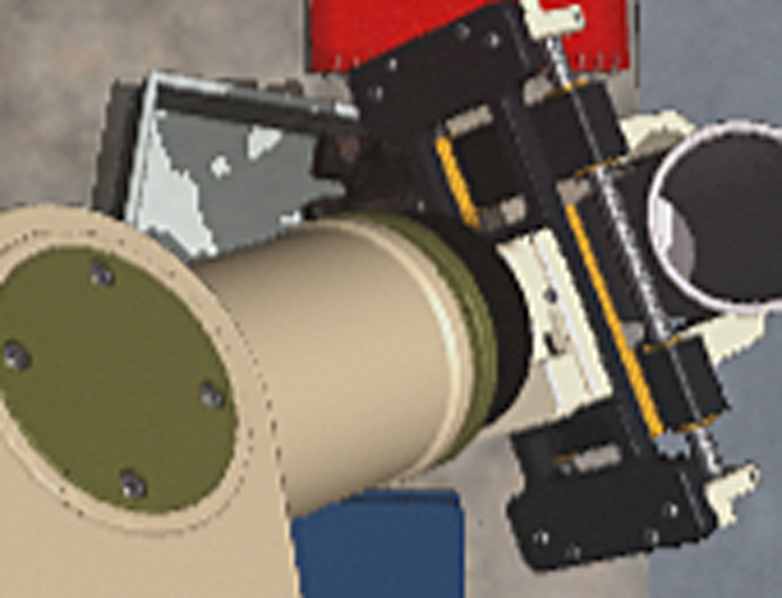

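View pics/s20c.png

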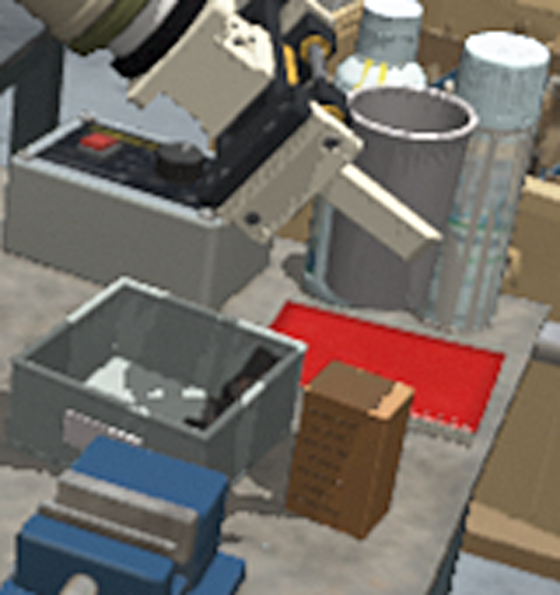

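Emit:
{"name": "step_arm", "arguments": {"targets": [{"tx": 12, "ty": -0.6, "tz": 8.6, "ax": 0, "ay": 0, "az": 0, "grip": 255}, {"tx": 12, "ty": 0, "tz": 8.6, "ax": 0, "ay": 0, "az": 0, "grip": 255}, {"tx": 12, "ty": 0, "tz": 8.6, "ax": 0, "ay": 0, "az": 0, "grip": 255}, {"tx": 7, "ty": 0, "tz": 5, "ax": 0, "ay": 0, "az": 0, "grip": 255}, {"tx": 4, "ty": 0, "tz": 2.9, "ax": 0, "ay": 0, "az": 0, "grip": 255}, {"tx": 2.5, "ty": 0, "tz": 1.8, "ax": 0, "ay": 0, "az": 0, "grip": 255}, {"tx": 0, "ty": 0, "tz": 0, "ax": 0, "ay": 0, "az": 0, "grip": 255}, {"tx": 0, "ty": 0, "tz": 0, "ax": 0, "ay": 0, "az": 0, "grip": 255}, {"tx": 0, "ty": 0, "tz": 0, "ax": 0, "ay": 0, "az": 0, "grip": 255}]}}

```text
t: 38.45
tool_pos: [0.5584, -0.189, 0.1406]
orientation: [1.301, 1.856, -0.675]
force: [-0.3, 0.2, -0.7]
opening: 0.061
```

```bash
python3 - <<'E'
from plan import *
from h import snap
delta(np.array([.5582,-.1886,.1372]),pose(AL,TH))
import cv2
c=snap('scene','s21.png');cv2.imwrite('pics/s21c.png',cv2.resize(c['frame'][190:320,400:510],None,fx=4.6,fy=4.6,interpolation=cv2.INTER_CUBIC))
E
```

```text
t 38.45 q [ 0.086  0.053  2.059 -1.122  1.071  0.343] p [ 0.5584 -0.189   0.1406] F [-0.3  0.2 -0.7] op 0.061
toolaxes x [-0.195  0.539 -0.819] y [0.94  0.342 0.002] z [ 0.281 -0.77  -0.573]
shift mm [ 3.0309 -0.0588  1.5546] turn [ 0.0012  0.0004 -0.0016]
```

View pics/s21c.png

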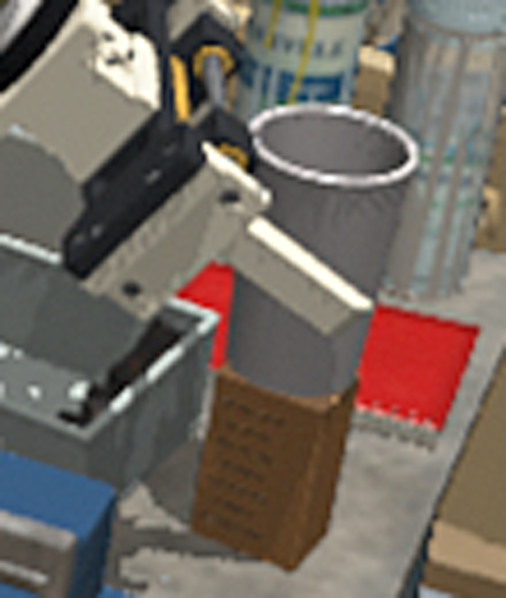

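Emit:
{"name": "step_arm", "arguments": {"targets": [{"tx": 0.82, "ty": 0, "tz": 0.57, "ax": 0, "ay": 0, "az": 0, "grip": 255}, {"tx": 0.82, "ty": 0, "tz": 0.57, "ax": 0, "ay": 0, "az": 0, "grip": 255}, {"tx": 0.82, "ty": 0, "tz": 0.57, "ax": 0, "ay": 0, "az": 0, "grip": 255}, {"tx": 0, "ty": 0, "tz": 0, "ax": 0, "ay": 0, "az": 0, "grip": 255}, {"tx": 0, "ty": 0, "tz": 0, "ax": 0, "ay": 0, "az": 0, "grip": 255}]}}

```text
t: 39.0
tool_pos: [0.5579, -0.189, 0.1368]
orientation: [1.3, 1.857, -0.676]
force: [0.3, -0.3, -0.6]
opening: 0.0604
```

Emit:
{"name": "step_arm", "arguments": {"targets": [{"tx": 0.8, "ty": 0, "tz": 0.57, "ax": 0, "ay": 0, "az": 0, "grip": 255}, {"tx": 0, "ty": 0, "tz": 0, "ax": 0, "ay": 0, "az": 0, "grip": 255}, {"tx": 0, "ty": 0, "tz": 0, "ax": 0, "ay": 0, "az": 0, "grip": 255}, {"tx": 0, "ty": 0, "tz": 0, "ax": 0, "ay": 0, "az": 0, "grip": 255}]}}

```text
t: 39.4
tool_pos: [0.5582, -0.1891, 0.1364]
orientation: [1.3, 1.856, -0.676]
force: [-0.9, 0.8, 2.8]
opening: 0.0605
```

```bash
python3 - <<'E'
from h import *
for i in range(4):
    s=robot.read_state();print(s['t'],s['tool_pos'],s['force']);robot.read_camera('top')
E
```

```text
39.4 [ 0.55822104 -0.1891278   0.13636319] [-0.87320252  0.84366707  2.84264144]
39.45 [ 0.55821954 -0.18913613  0.13636779] [-1.17406926  0.82831946  3.37864216]
39.5 [ 0.55821039 -0.18913266  0.13635037] [-2.21454709  0.37571533  4.17719905]
39.55 [ 0.55822839 -0.18909682  0.13635339] [-2.30660525  0.87118974  3.82061754]
```

Contact is clear at about +3.5 N, so I'll open and look before withdrawing.

Emit:
{"name": "step_arm", "arguments": {"targets": [{"tx": 0, "ty": 0, "tz": 0, "ax": 0, "ay": 0, "az": 0, "grip": 0}, {"tx": 0, "ty": 0, "tz": 0, "ax": 0, "ay": 0, "az": 0, "grip": 0}, {"tx": 0, "ty": 0, "tz": 0, "ax": 0, "ay": 0, "az": 0, "grip": 0}, {"tx": 0, "ty": 0, "tz": 0, "ax": 0, "ay": 0, "az": 0, "grip": 0}, {"tx": 0, "ty": 0, "tz": 0, "ax": 0, "ay": 0, "az": 0, "grip": 0}, {"tx": 0, "ty": 0, "tz": 0, "ax": 0, "ay": 0, "az": 0, "grip": 0}]}}

```text
t: 40.2
tool_pos: [0.5579, -0.189, 0.1358]
orientation: [1.3, 1.857, -0.676]
force: [0.6, -0.3, -0.4]
opening: 0.0927
```

```bash
python3 - <<'E'
from h import *
st()
c=snap('scene','s22.png');cv2.imwrite('pics/s22c.png',cv2.resize(c['frame'][190:320,400:510],None,fx=4.6,fy=4.6,interpolation=cv2.INTER_CUBIC))
snap('wrist','w22.png')
E
```

```text
t 40.2 q [ 0.086  0.062  2.06  -1.126  1.068  0.352] p [ 0.5579 -0.189   0.1358] F [ 0.6 -0.3 -0.4] op 0.0927
toolaxes x [-0.196  0.539 -0.819] y [0.94  0.342 0.001] z [ 0.281 -0.77  -0.574]
```

View pics/s22c.png

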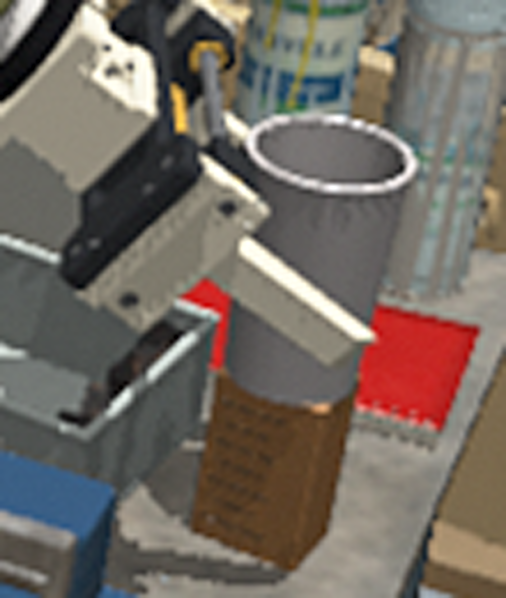

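View pics/w22.png

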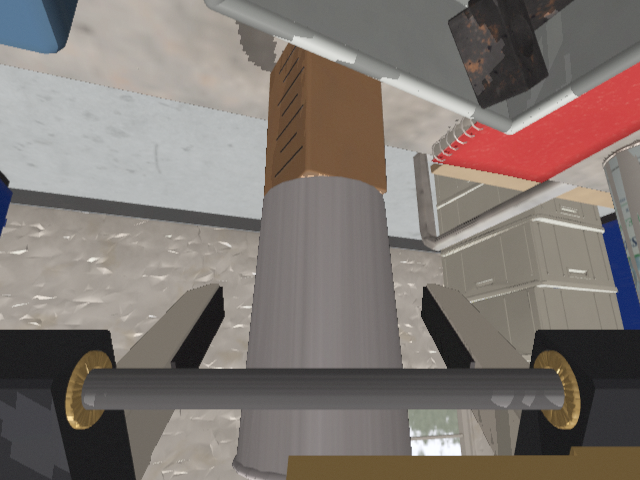

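Both views show the cup upright on the stand with the fingers clear of it. I'll withdraw along the tool axis.

Emit:
{"name": "step_arm", "arguments": {"targets": [{"tx": 0, "ty": 0, "tz": -8, "ax": 0, "ay": 0, "az": 0, "grip": 0}, {"tx": 0, "ty": 0, "tz": -20, "ax": 0, "ay": 0, "az": 0, "grip": 0}, {"tx": 0, "ty": 0, "tz": -25, "ax": 0, "ay": 0, "az": 0, "grip": 0}, {"tx": 0, "ty": 0, "tz": -30, "ax": 0, "ay": 0, "az": 0, "grip": 0}, {"tx": 0, "ty": 0, "tz": -40, "ax": 0, "ay": 0, "az": 0, "grip": 0}, {"tx": -20, "ty": 0, "tz": -40, "ax": 0, "ay": 0, "az": 0, "grip": 0}, {"tx": -20, "ty": 0, "tz": -40, "ax": 0, "ay": 0, "az": 0, "grip": 0}, {"tx": -20, "ty": 0, "tz": -40, "ax": 0, "ay": 0, "az": 0, "grip": 0}, {"tx": 0, "ty": 0, "tz": 0, "ax": 0, "ay": 0, "az": 0, "grip": 0}, {"tx": 0, "ty": 0, "tz": 0, "ax": 0, "ay": 0, "az": 0, "grip": 0}]}}

```text
t: 41.3
tool_pos: [0.5019, -0.0333, 0.3256]
orientation: [1.3, 1.856, -0.672]
force: [-0.1, 0.0, -0.5]
opening: 0.0926
```

```bash
python3 - <<'E'
from h import *
st()
c=snap('scene','s23.png');cv2.imwrite('pics/s23c.png',cv2.resize(c['frame'][190:320,350:510],None,fx=4.6,fy=4.6,interpolation=cv2.INTER_CUBIC))
c=snap('top','t23.png')
cv2.imwrite('pics/t23c.png',cv2.resize(c['frame'][180:310,350:520],None,fx=4.6,fy=4.6,interpolation=cv2.INTER_CUBIC))
E
```

```text
t 41.3 q [ 0.443 -0.195  1.92  -0.954  1.555  0.182] p [ 0.5019 -0.0333  0.3256] F [-0.1  0.  -0.5] op 0.0926
toolaxes x [-0.194  0.54  -0.819] y [0.939 0.344 0.004] z [ 0.283 -0.768 -0.574]
```

View pics/s23c.png

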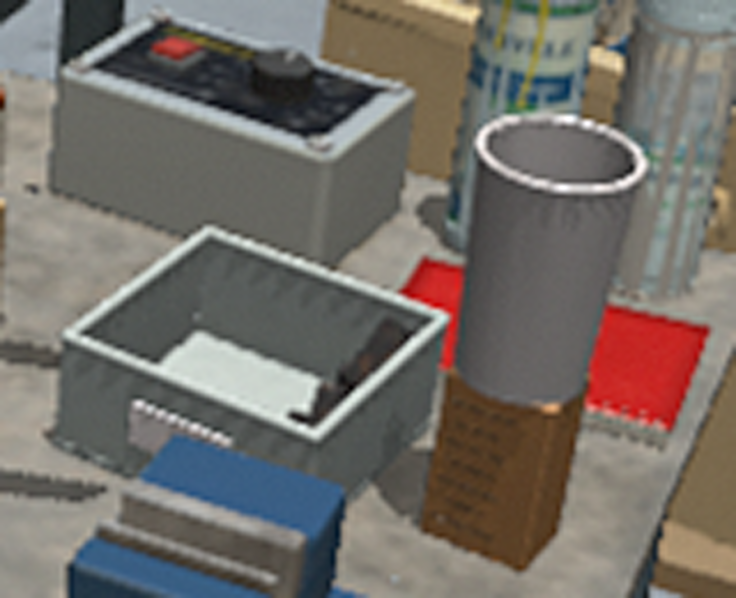

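View pics/t23.png

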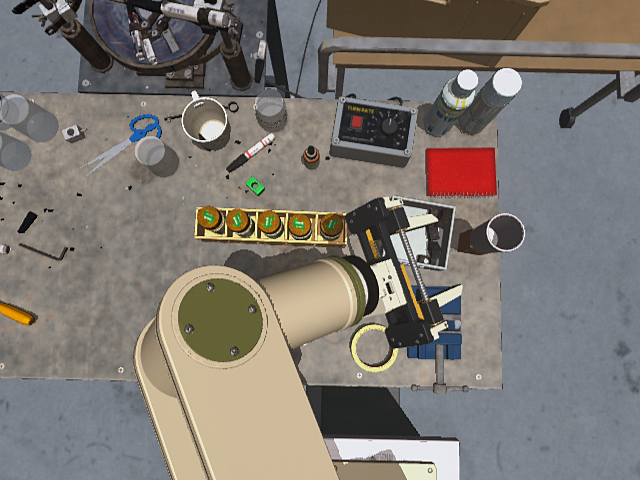

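View pics/t23c.png

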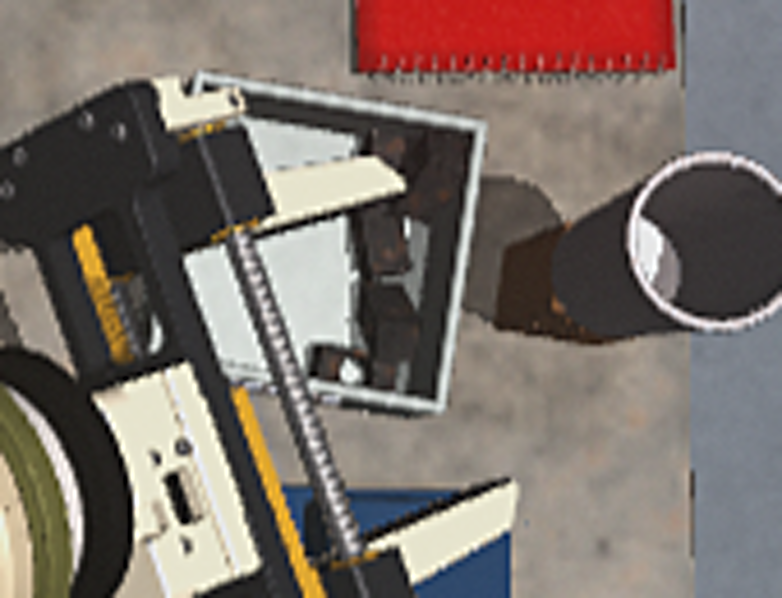

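Emit:
{"name": "step_arm", "arguments": {"targets": [{"tx": 15, "ty": -20, "tz": -40, "ax": 0, "ay": 0, "az": 0, "grip": 0}, {"tx": 15, "ty": -20, "tz": -40, "ax": 0, "ay": 0, "az": 0, "grip": 0}, {"tx": 15, "ty": -20, "tz": -40, "ax": 0, "ay": 0, "az": 0, "grip": 0}, {"tx": 0, "ty": 0, "tz": 0, "ax": 0, "ay": 0, "az": 0, "grip": 0}, {"tx": 0, "ty": 0, "tz": 0, "ax": 0, "ay": 0, "az": 0, "grip": 0}]}}

```text
t: 41.9
tool_pos: [0.4025, 0.062, 0.3552]
orientation: [1.297, 1.858, -0.677]
force: [0.2, 0.2, -0.7]
opening: 0.0932
```

```bash
python3 - <<'E'
from h import *
st()
c=snap('top','t24.png')
cv2.imwrite('pics/t24c.png',cv2.resize(c['frame'][180:290,370:530],None,fx=5,fy=5,interpolation=cv2.INTER_CUBIC))
cv2.imwrite('pics/t24d.png',cv2.resize(c['frame'][195:255,185:360],None,fx=4.5,fy=4.5,interpolation=cv2.INTER_CUBIC))
c=snap('wrist','w24.png')
E
```

```text
t 41.9 q [ 0.737 -0.256  1.918 -0.903  1.829  0.303] p [0.4025 0.062  0.3552] F [ 0.2  0.2 -0.7] op 0.0932
toolaxes x [-0.198  0.538 -0.82 ] y [ 0.939  0.344 -0.001] z [ 0.281 -0.77  -0.573]
```

View pics/t24c.png

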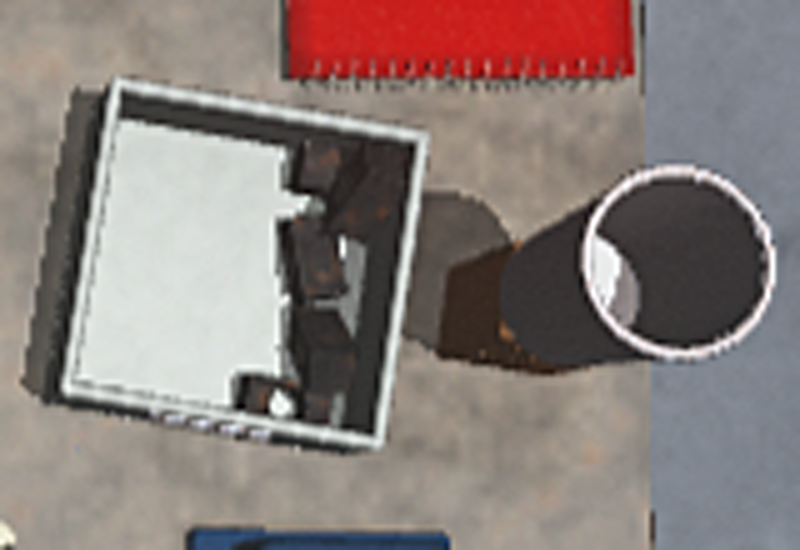

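View pics/t24d.png

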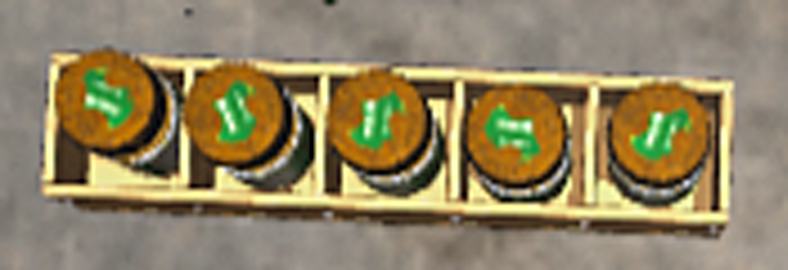

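View pics/w24.png

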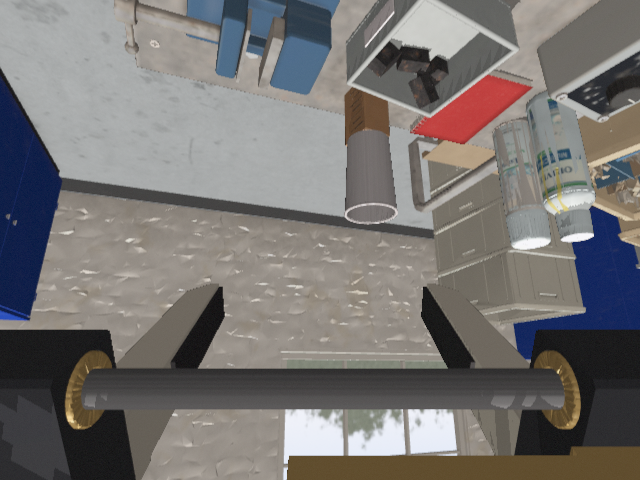

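```bash
python3 - <<'E'
from h import *
np.set_printoptions(precision=4,suppress=True)
T=robot.read_camera('top');S=robot.read_camera('scene');W=robot.read_camera('wrist')
cv2.imwrite('pics/w25.png',cv2.resize(W['frame'][0:115,340:525],None,fx=4.3,fy=4.3,interpolation=cv2.INTER_CUBIC))
t=((680+.5)/5-.5+370,(263+.5)/5-.5+180)
s=((561+.5)/4.6-.5+350,(154.5+.5)/4.6-.5+190)
print('rim',tri([(T,*t),(S,*s)]),'top@.19',at_z(T,*t,.19))
for p in [(106,101),(233,116),(380,122),(516,136),(660,133)]:
    print('jar',at_z(T,(p[0]+.5)/4.5-.5+185,(p[1]+.5)/4.5-.5+195,.113))
# predicted cup bottom
for X,r in [((.5568,-.1848,.085),.028),((.5568,-.1848,.19),.033)]:
    a=np.linspace(0,2*np.pi,60);p=np.array([proj(S,np.array(X)+[r*np.cos(k),r*np.sin(k),0]) for k in a]);print((p.min(0)+.5-[350,190])*4.6,(p.max(0)+.5-[350,190])*4.6)
E
```

```text
rim (array([ 0.5574, -0.1853,  0.1893]), [array([-0.3,  0.1]), array([ 0.3, -0.1])]) top@.19 [ 0.5575 -0.1855  0.19  ]
jar [0.5842 0.3491 0.113 ]
jar [0.5791 0.2951 0.113 ]
jar [0.578  0.2329 0.113 ]
jar [0.5733 0.1752 0.113 ]
jar [0.576  0.1144 0.113 ]
[453.5641 335.9037] [587.3018 406.7008]
[478.6928 117.0782] [645.1705 192.1836]
```

View pics/w25.png

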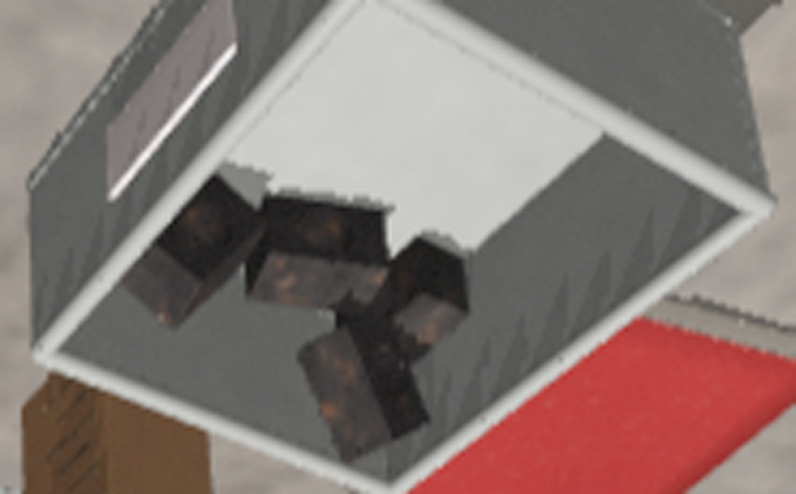

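```bash
python3 - <<'E'
import cv2,numpy as np
c=cv2.imread('pics/t24.png')
a=cv2.resize(c[200:274,420:458],None,fx=8,fy=8,interpolation=cv2.INTER_CUBIC)
a=np.clip(a.astype(float)*2.2,0,255).astype('uint8')
s=cv2.imread('pics/s10.png'); s2=cv2.imread('pics/s23.png')
b=cv2.resize(s2[185:270,230:355],None,fx=4,fy=4,interpolation=cv2.INTER_CUBIC)
h=max(a.shape[0],b.shape[0]);o=np.zeros((h,a.shape[1]+0,3),'uint8');o[:a.shape[0]]=a
cv2.imwrite('pics/t26.png',o);cv2.imwrite('pics/s26.png',b)
E
```

```text
(no output)
```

View pics/t26.png

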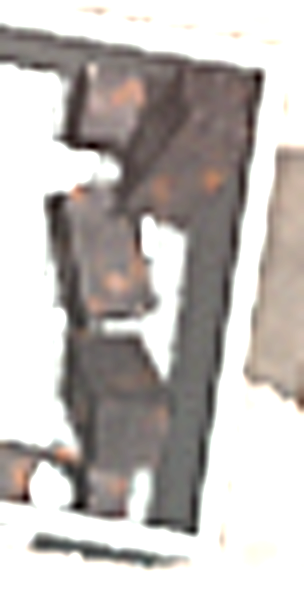

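View pics/s26.png

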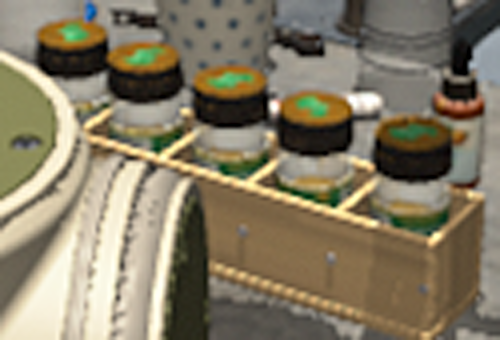

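The cup rim triangulates to (0.557,−0.185,0.189), so the cup is centred and upright on the stand. The jar caps are all within 7 mm of their pocket centres. To count the blocks for certain, I'll take a wrist view looking down into the bin.

Emit:
{"name": "step_arm", "arguments": {"targets": [{"tx": 0, "ty": 0, "tz": 0, "ax": 0, "ay": 0.12, "az": 0, "grip": 0}, {"tx": 0, "ty": 0, "tz": 0, "ax": 0, "ay": 0.12, "az": 0, "grip": 0}, {"tx": 0, "ty": 0, "tz": 0, "ax": 0, "ay": 0.12, "az": 0, "grip": 0}, {"tx": 0, "ty": 0, "tz": 0, "ax": 0, "ay": 0.12, "az": 0, "grip": 0}, {"tx": 0, "ty": 0, "tz": 0, "ax": 0, "ay": 0.12, "az": 0, "grip": 0}, {"tx": 0, "ty": 0, "tz": 0, "ax": 0, "ay": 0.12, "az": 0, "grip": 0}, {"tx": 0, "ty": 0, "tz": 0, "ax": 0, "ay": 0.12, "az": 0, "grip": 0}, {"tx": 0, "ty": 0, "tz": 0, "ax": 0, "ay": 0.12, "az": 0, "grip": 0}, {"tx": 20, "ty": 35, "tz": 0, "ax": 0, "ay": 0, "az": 0, "grip": 0}, {"tx": 20, "ty": 35, "tz": 0, "ax": 0, "ay": 0, "az": 0, "grip": 0}, {"tx": 0, "ty": 35, "tz": 0, "ax": 0, "ay": 0, "az": 0, "grip": 0}, {"tx": 0, "ty": 35, "tz": 0, "ax": 0, "ay": 0, "az": 0, "grip": 0}, {"tx": 0, "ty": 0, "tz": 0, "ax": 0, "ay": 0, "az": 0, "grip": 0}, {"tx": 0, "ty": 0, "tz": 0, "ax": 0, "ay": 0, "az": 0, "grip": 0}]}}

```text
t: 43.55
tool_pos: [0.5208, 0.1462, 0.3549]
orientation: [-1.803, -2.571, 0.002]
force: [-0.6, 0.2, -0.8]
opening: 0.0929
```

```bash
python3 - <<'E'
from h import *
st()
c=snap('wrist','w27.png');p=proj(c,(.572,-.064,.0));print(p)
E
```

```text
t 43.55 q [ 0.179 -0.045  1.448 -0.     1.74  -0.169] p [0.5208 0.1462 0.3549] F [-0.6  0.2 -0.8] op 0.0929
toolaxes x [-0.341  0.94   0.   ] y [ 0.94   0.341 -0.002] z [-0.002 -0.001 -1.   ]
[307.7169048  334.33422715]
```

View pics/w27.png

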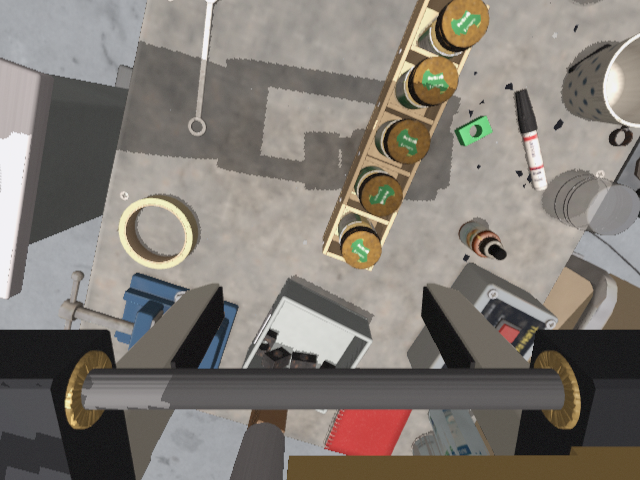

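Emit:
{"name": "step_arm", "arguments": {"targets": [{"tx": 30, "ty": 0, "tz": 0, "ax": 0, "ay": 0, "az": 0, "grip": 0}, {"tx": 30, "ty": 0, "tz": 0, "ax": 0, "ay": 0, "az": 0, "grip": 0}, {"tx": 20, "ty": 0, "tz": 0, "ax": 0, "ay": 0, "az": 0, "grip": 0}, {"tx": 0, "ty": 0, "tz": 0, "ax": 0, "ay": 0, "az": 0, "grip": 0}, {"tx": 0, "ty": 0, "tz": 0, "ax": 0, "ay": 0, "az": 0, "grip": 0}, {"tx": 0, "ty": 0, "tz": 0, "ax": 0, "ay": 0, "az": 0, "grip": 0}]}}

```text
t: 44.2
tool_pos: [0.4932, 0.2213, 0.357]
orientation: [1.802, 2.571, 0.002]
force: [0.4, -0.3, -0.2]
opening: 0.0928
```

```bash
python3 - <<'E'
from h import *
st()
c=snap('wrist','w28.png');u,v=proj(c,(.572,-.064,.02)).astype(int);print(u,v)
a=cv2.resize(c['frame'][max(v-60,0):v+75,u-80:u+80],None,fx=4.4,fy=4.4,interpolation=cv2.INTER_CUBIC)
cv2.imwrite('pics/w28c.png',np.clip(a.astype(float)*1.5,0,255).astype('uint8'))
E
```

```text
t 44.2 q [ 0.327 -0.05   1.449 -0.     1.74  -0.021] p [0.4932 0.2213 0.357 ] F [ 0.4 -0.3 -0.2] op 0.0928
toolaxes x [-0.341  0.94  -0.001] y [0.94  0.341 0.002] z [ 0.002  0.    -1.   ]
307 388
```

View pics/w28c.png

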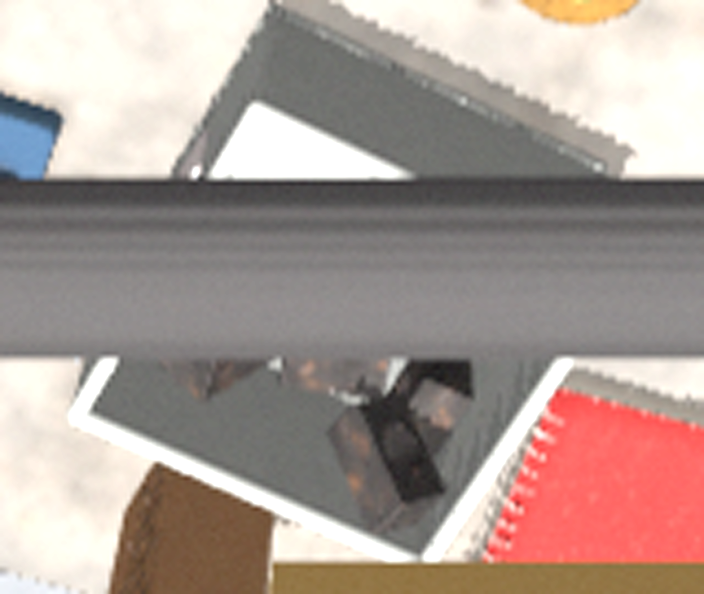

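Emit:
{"name": "step_arm", "arguments": {"targets": [{"tx": -35, "ty": 0, "tz": 0, "ax": 0, "ay": 0, "az": 0, "grip": 0}, {"tx": -40, "ty": 0, "tz": 0, "ax": 0, "ay": 0, "az": 0, "grip": 0}, {"tx": -40, "ty": 0, "tz": 0, "ax": 0, "ay": 0, "az": 0, "grip": 0}, {"tx": -40, "ty": 0, "tz": 0, "ax": 0, "ay": 0, "az": 0, "grip": 0}, {"tx": -25, "ty": 0, "tz": 0, "ax": 0, "ay": 0, "az": 0, "grip": 0}, {"tx": 0, "ty": 0, "tz": 0, "ax": 0, "ay": 0, "az": 0, "grip": 0}, {"tx": 0, "ty": 0, "tz": 0, "ax": 0, "ay": 0, "az": 0, "grip": 0}]}}

```text
t: 44.95
tool_pos: [0.5547, 0.0522, 0.3563]
orientation: [1.805, 2.571, 0.001]
force: [-0.0, 0.1, -0.2]
opening: 0.0926
```

```bash
python3 - <<'E'
from h import *
st()
c=snap('wrist','w29.png');u,v=proj(c,(.572,-.064,.02)).astype(int);print(u,v)
a=cv2.resize(c['frame'][max(v-60,0):v+75,u-80:u+80],None,fx=4.4,fy=4.4,interpolation=cv2.INTER_CUBIC)
cv2.imwrite('pics/w29c.png',np.clip(a.astype(float)*1.5,0,255).astype('uint8'))
E
```

```text
t 44.95 q [ 1.000e-03 -3.000e-03  1.405e+00  1.000e-03  1.740e+00 -3.450e-01] p [0.5547 0.0522 0.3563] F [-0.   0.1 -0.2] op 0.0926
toolaxes x [-0.34   0.941  0.   ] y [0.941 0.34  0.001] z [ 0.     0.001 -1.   ]
305 275
```

View pics/w29c.png

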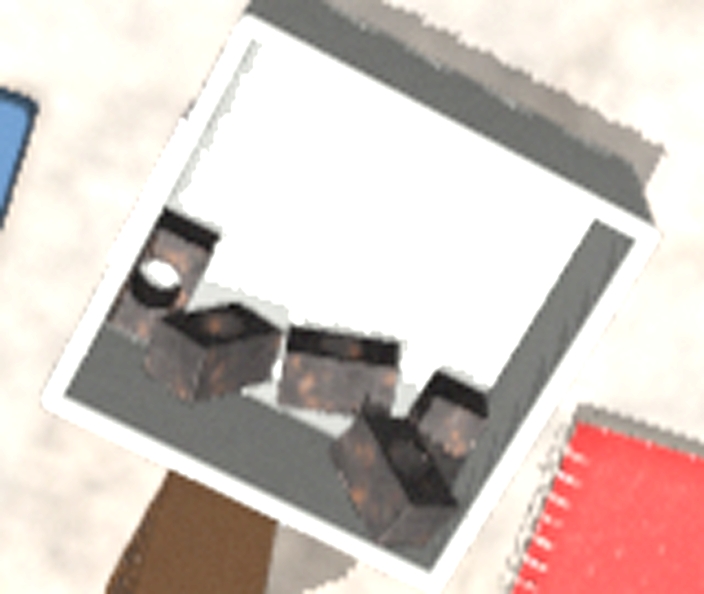

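Exactly five black blocks lie in the bin, at crop (165,270), (210,350), (340,370), (395,480) and (450,415). The arm is clear of everything, so I'm handing in.

```bash
python3 - <<'E'
from h import *
c=snap('top','t30.png'); print(robot.close_job()); st()
E
```

```text
the job is handed in; nothing more can be done
None
the job is handed in; nothing more can be done
```

View pics/t30.png

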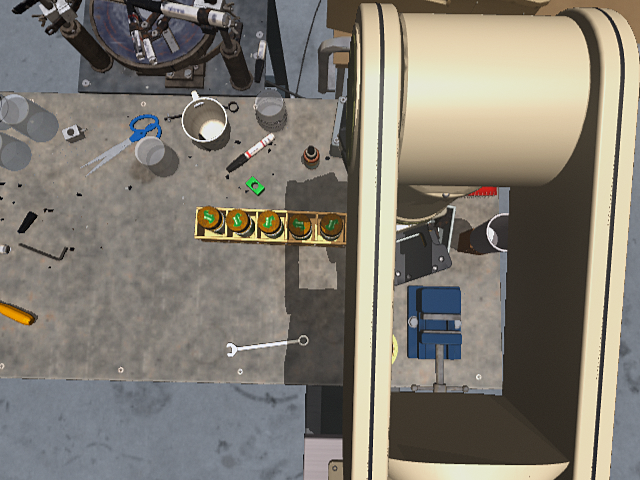

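The job is done and handed in at about 45 s of the 200 s allowed; no verdict comes back.

- **Jars:** I stood the four spares in the empty pockets 0, 2, 3 and 4. Jar_1 stayed in pocket 1.
- **Pour:** I gripped the cup from the left with the tool tilted and tipped it to about 140° over the bin. The last view down into the bin shows all five black blocks.
- **Cup:** It went back upright onto the height block and was released after contact at about 3.5 N. Its rim then measured (0.557, −0.185, 0.189), within about 1 mm of the block's centre and at the expected height.

**Last checks:** all jar caps were within about 7 mm of their pocket centres. The largest offset was the jar in pocket 4, by about 4 mm in x and 5 mm in y. The last top picture, taken just before hand-in, shows the five jars in place, but the arm hides most of the bin and part of the cup. The bin and cup results therefore rest on the views just before it. No check failed; top and scene measurements agreed to within about 1 to 3 mm.

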